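# Load plaster press moulds on the drying sled and run it up to the blower

### The job

Take every plaster mould off the mat and stand it upright on the plywood sled, no more than one to each outlined place of the three-and-two pattern, while the sled waits at the open end of its track. Then slide the loaded sled along the track, without lifting it out of the groove, until it is fully home against the stop at the blower, with all moulds still in their outlines, and only then throw the blower's switch lever fully over, away from the robot. Leave the vase, banding wheel, tub and brush alone.

Things in the scene. Friction and masses are not known exactly. Their poses are not given: they have to be found in the camera images.
- mould0_c (a point): Centre (half-way up) of a white plaster press mould, all alike, 0.2 kg: a base 88 long (own x) x 56 wide (own y) x 28 mm high, and on its middle a grip ridge 50 long (x) x 22 wide (y), rising from 28 to 64 mm above the underside. This point is 32 mm above the underside, z up. Pinch the ridge across its 22 mm. Moulds begin on the mat, underside at table height; some may be absent.
- mould1_c (a point): Centre (half-way up) of a white plaster press mould, all alike, 0.2 kg: a base 88 long (own x) x 56 wide (own y) x 28 mm high, and on its middle a grip ridge 50 long (x) x 22 wide (y), rising from 28 to 64 mm above the underside. This point is 32 mm above the underside, z up. Pinch the ridge across its 22 mm. Moulds begin on the mat, underside at table height; some may be absent.
- mould2_c (a point): Centre (half-way up) of a white plaster press mould, all alike, 0.2 kg: a base 88 long (own x) x 56 wide (own y) x 28 mm high, and on its middle a grip ridge 50 long (x) x 22 wide (y), rising from 28 to 64 mm above the underside. This point is 32 mm above the underside, z up. Pinch the ridge across its 22 mm. Moulds begin on the mat, underside at table height; some may be absent.
- mould3_c (a point): Centre (half-way up) of a white plaster press mould, all alike, 0.2 kg: a base 88 long (own x) x 56 wide (own y) x 28 mm high, and on its middle a grip ridge 50 long (x) x 22 wide (y), rising from 28 to 64 mm above the underside. This point is 32 mm above the underside, z up. Pinch the ridge across its 22 mm. Moulds begin on the mat, underside at table height; some may be absent.
- mould4_c (a point): Centre (half-way up) of a white plaster press mould, all alike, 0.2 kg: a base 88 long (own x) x 56 wide (own y) x 28 mm high, and on its middle a grip ridge 50 long (x) x 22 wide (y), rising from 28 to 64 mm above the underside. This point is 32 mm above the underside, z up. Pinch the ridge across its 22 mm. Moulds begin on the mat, underside at table height; some may be absent.
- place0 (a point): Where the centre (half-way up, 32 mm above the deck) of a mould belongs when it stands in outlined place 0 of the sled; moves with the sled. Here the mould's long side lies along the sled's own y (direction of travel). Any mould may take any place; 8 mm is free between neighbours, 5 mm to lips and bar.
- place1 (a point): Where the centre (half-way up, 32 mm above the deck) of a mould belongs when it stands in outlined place 1 of the sled; moves with the sled. Here the mould's long side lies along the sled's own y (direction of travel). Any mould may take any place; 8 mm is free between neighbours, 5 mm to lips and bar.
- place2 (a point): Where the centre (half-way up, 32 mm above the deck) of a mould belongs when it stands in outlined place 2 of the sled; moves with the sled. Here the mould's long side lies along the sled's own y (direction of travel). Any mould may take any place; 8 mm is free between neighbours, 5 mm to lips and bar.
- place3 (a point): Where the centre (half-way up, 32 mm above the deck) of a mould belongs when it stands in outlined place 3 of the sled; moves with the sled. Here the mould's long side lies along the sled's own x (across the travel). Any mould may take any place; 8 mm is free between neighbours, 5 mm to lips and bar.
- place4 (a point): Where the centre (half-way up, 32 mm above the deck) of a mould belongs when it stands in outlined place 4 of the sled; moves with the sled. Here the mould's long side lies along the sled's own x (across the travel). Any mould may take any place; 8 mm is free between neighbours, 5 mm to lips and bar.
- sled: Loose plywood sled, 0.7 kg empty, in the track's groove, -y towards the blower. Origin: middle of the deck's underside. Deck 216 mm across (own x) x 170 mm along the travel (own y), 12 mm thick, with lips 10 mm high on the sides and the front (-y) edge. Along the rear (+y) edge runs a smooth, slippery bar 216 wide and 12 thick, its top 37 mm above the deck's underside.
- sled_bar (a point): Middle of the outer (+y) face of the sled's rear bar, half-way up: the point to push, towards the sled's -y. Under the deck's middle a short keel (30 long, 17.5 wide) runs in the dry 20 mm groove: pushed more than about 15 mm off its centre line the sled twists and jams; pushed straight along the middle it slides with about 3 to 6 N.
- track: Fixed low track, blower at its -y end. Origin on the table under the groove. Flat rails, top 30 mm high, 200 mm wide in all, groove in the middle, run along own y from -290 mm (stop, 50 mm high) to +190 mm (open end). The sled's origin starts at y = 50 to 90 mm and is home at -205 mm, front against the stop. Blower box 260 (x) x 150 (y) x 130 mm high, from y = -305 to -455.
- switch (a joint): Angle of the blower's toggle lever: 0 to 0.1 at the start, leaning to the track's -x (towards the robot); on at 1.0, its stop, leaning to +x. Stays where it is left; takes about 1 N.
- switch_tip (a point): Centre of the black ball (26 mm across) at the lever's end; the lever is 80 mm long from its pivot, which lies along the track's y, 152 mm above the table.
- mat: Thin grey mat, 1 mm, 300 (x) x 260 (y), on the table; the moulds start on it. Origin at its middle.
- vase: Bystander: white vase 150 mm high, standing on the wheel. Origin at its foot.
- wheel: Bystander: blue banding wheel (turntable) 150 mm across, 62 mm high. Origin at its foot.
- tub: Bystander: white glaze tub, 90 mm across, 110 mm high. Origin at its foot.
- brush: Bystander: brush 200 mm long, lying on the table.
There are look-alikes about, which are no part of the job. Leave any green look-alike of the part that bears mould4_c alone.

How it is judged (in metres and radians):
On the way, in this order (a step that is already met when the one before it is completed fails the run):
1. every mould stands in an outlined place of the sled, the sled still at the open end (((distance between mould0_c and place0 below 0.012 m and angle between the x axis of mould0_c and the y axis of sled, either way round below 0.15 rad) or (distance between mould0_c and place1 below 0.012 m and angle between the x axis of mould0_c and the y axis of sled, either way round below 0.15 rad) or (distance between mould0_c and place2 below 0.012 m and angle between the x axis of mould0_c and the y axis of sled, either way round below 0.15 rad) or (distance between mould0_c and place3 below 0.012 m and angle between the x axis of mould0_c and the x axis of sled, either way round below 0.15 rad) or (distance between mould0_c and place4 below 0.012 m and angle between the x axis of mould0_c and the x axis of sled, either way round below 0.15 rad)) and ((distance between mould1_c and place0 below 0.012 m and angle between the x axis of mould1_c and the y axis of sled, either way round below 0.15 rad) or (distance between mould1_c and place1 below 0.012 m and angle between the x axis of mould1_c and the y axis of sled, either way round below 0.15 rad) or (distance between mould1_c and place2 below 0.012 m and angle between the x axis of mould1_c and the y axis of sled, either way round below 0.15 rad) or (distance between mould1_c and place3 below 0.012 m and angle between the x axis of mould1_c and the x axis of sled, either way round below 0.15 rad) or (distance between mould1_c and place4 below 0.012 m and angle between the x axis of mould1_c and the x axis of sled, either way round below 0.15 rad)) and ((distance between mould2_c and place0 below 0.012 m and angle between the x axis of mould2_c and the y axis of sled, either way round below 0.15 rad) or (distance between mould2_c and place1 below 0.012 m and angle between the x axis of mould2_c and the y axis of sled, either way round below 0.15 rad) or (distance between mould2_c and place2 below 0.012 m and angle between the x axis of mould2_c and the y axis of sled, either way round below 0.15 rad) or (distance between mould2_c and place3 below 0.012 m and angle between the x axis of mould2_c and the x axis of sled, either way round below 0.15 rad) or (distance between mould2_c and place4 below 0.012 m and angle between the x axis of mould2_c and the x axis of sled, either way round below 0.15 rad)) and ((distance between mould3_c and place0 below 0.012 m and angle between the x axis of mould3_c and the y axis of sled, either way round below 0.15 rad) or (distance between mould3_c and place1 below 0.012 m and angle between the x axis of mould3_c and the y axis of sled, either way round below 0.15 rad) or (distance between mould3_c and place2 below 0.012 m and angle between the x axis of mould3_c and the y axis of sled, either way round below 0.15 rad) or (distance between mould3_c and place3 below 0.012 m and angle between the x axis of mould3_c and the x axis of sled, either way round below 0.15 rad) or (distance between mould3_c and place4 below 0.012 m and angle between the x axis of mould3_c and the x axis of sled, either way round below 0.15 rad)) and ((distance between mould4_c and place0 below 0.012 m and angle between the x axis of mould4_c and the y axis of sled, either way round below 0.15 rad) or (distance between mould4_c and place1 below 0.012 m and angle between the x axis of mould4_c and the y axis of sled, either way round below 0.15 rad) or (distance between mould4_c and place2 below 0.012 m and angle between the x axis of mould4_c and the y axis of sled, either way round below 0.15 rad) or (distance between mould4_c and place3 below 0.012 m and angle between the x axis of mould4_c and the x axis of sled, either way round below 0.15 rad) or (distance between mould4_c and place4 below 0.012 m and angle between the x axis of mould4_c and the x axis of sled, either way round below 0.15 rad)) and linear speed of each of mould0, mould1, mould2, mould3, mould4, sled below 0.02 m/s and y of sled in the frame of track above 0 m), for 0.2 s.
2. the loaded sled is home against the stop, the switch still off (y of sled in the frame of track below -0.199 m and value of joint switch below 0.5 rad), for 0.2 s.
3. the switch lever is thrown over (value of joint switch above 0.85 rad), for 0.2 s.
At the end, for the whole second after the job is handed in: Every mould stands upright in an outlined place of the sled (centre within 12 mm, turned within 0.15 rad), the sled is home (within 6 mm of the stop) and in its groove, the switch lever is over (above 0.85 rad), all at rest (((distance between mould0_c and place0 below 0.012 m and angle between the x axis of mould0_c and the y axis of sled, either way round below 0.15 rad) or (distance between mould0_c and place1 below 0.012 m and angle between the x axis of mould0_c and the y axis of sled, either way round below 0.15 rad) or (distance between mould0_c and place2 below 0.012 m and angle between the x axis of mould0_c and the y axis of sled, either way round below 0.15 rad) or (distance between mould0_c and place3 below 0.012 m and angle between the x axis of mould0_c and the x axis of sled, either way round below 0.15 rad) or (distance between mould0_c and place4 below 0.012 m and angle between the x axis of mould0_c and the x axis of sled, either way round below 0.15 rad)) and ((distance between mould1_c and place0 below 0.012 m and angle between the x axis of mould1_c and the y axis of sled, either way round below 0.15 rad) or (distance between mould1_c and place1 below 0.012 m and angle between the x axis of mould1_c and the y axis of sled, either way round below 0.15 rad) or (distance between mould1_c and place2 below 0.012 m and angle between the x axis of mould1_c and the y axis of sled, either way round below 0.15 rad) or (distance between mould1_c and place3 below 0.012 m and angle between the x axis of mould1_c and the x axis of sled, either way round below 0.15 rad) or (distance between mould1_c and place4 below 0.012 m and angle between the x axis of mould1_c and the x axis of sled, either way round below 0.15 rad)) and ((distance between mould2_c and place0 below 0.012 m and angle between the x axis of mould2_c and the y axis of sled, either way round below 0.15 rad) or (distance between mould2_c and place1 below 0.012 m and angle between the x axis of mould2_c and the y axis of sled, either way round below 0.15 rad) or (distance between mould2_c and place2 below 0.012 m and angle between the x axis of mould2_c and the y axis of sled, either way round below 0.15 rad) or (distance between mould2_c and place3 below 0.012 m and angle between the x axis of mould2_c and the x axis of sled, either way round below 0.15 rad) or (distance between mould2_c and place4 below 0.012 m and angle between the x axis of mould2_c and the x axis of sled, either way round below 0.15 rad)) and ((distance between mould3_c and place0 below 0.012 m and angle between the x axis of mould3_c and the y axis of sled, either way round below 0.15 rad) or (distance between mould3_c and place1 below 0.012 m and angle between the x axis of mould3_c and the y axis of sled, either way round below 0.15 rad) or (distance between mould3_c and place2 below 0.012 m and angle between the x axis of mould3_c and the y axis of sled, either way round below 0.15 rad) or (distance between mould3_c and place3 below 0.012 m and angle between the x axis of mould3_c and the x axis of sled, either way round below 0.15 rad) or (distance between mould3_c and place4 below 0.012 m and angle between the x axis of mould3_c and the x axis of sled, either way round below 0.15 rad)) and ((distance between mould4_c and place0 below 0.012 m and angle between the x axis of mould4_c and the y axis of sled, either way round below 0.15 rad) or (distance between mould4_c and place1 below 0.012 m and angle between the x axis of mould4_c and the y axis of sled, either way round below 0.15 rad) or (distance between mould4_c and place2 below 0.012 m and angle between the x axis of mould4_c and the y axis of sled, either way round below 0.15 rad) or (distance between mould4_c and place3 below 0.012 m and angle between the x axis of mould4_c and the x axis of sled, either way round below 0.15 rad) or (distance between mould4_c and place4 below 0.012 m and angle between the x axis of mould4_c and the x axis of sled, either way round below 0.15 rad)) and linear speed of each of mould0, mould1, mould2, mould3, mould4, sled below 0.02 m/s and y of sled in the frame of track below -0.199 m and z of sled in the frame of track below 0.036 m and value of joint switch above 0.85 rad); the robot touches nothing.
It fails at once if the sled is lifted out of its groove (z of sled in the frame of track above 0.05 m).
It fails at once if the vase is moved more than 30 mm (distance of vase from where it was at the start of the episode above 0.03 m).
It fails at once if the wheel is moved more than 30 mm (distance of wheel from where it was at the start of the episode above 0.03 m).
It fails at once if the tub is moved more than 30 mm (distance of tub from where it was at the start of the episode above 0.03 m).
It fails at once if the brush is moved more than 30 mm (distance of brush from where it was at the start of the episode above 0.03 m).
Of mould0, mould1, mould2, mould3, mould4 only 4 to 5 are there at a start; the rules pass over those that are not, and their reading is None.
At some moment in a run one of mould0, mould1, mould2, mould3, mould4 may be knocked a few centimetres aside while the robot is not near it.
Once in a run the grip may slacken for a moment while it holds something.
It also fails if it takes over 200 s, if anything falls off the work surface, if the arm or the gripper's body presses on something with over 40 N, if the wrist force passes 120 N, or if a joint passes its speed limit or range.

### The arm

A 6-joint arm with a two-finger parallel gripper is mounted at the origin on the work surface. World frame = base frame: x ahead of the robot, y to its left, z up, the work surface at z = 0. Lengths are in m, angles in degrees, forces in N, time in s.
With the tool pointing down it reaches from about 0.4 to 0.825 m from the base axis. Payload 7 kg.
Tool frame: the origin (TCP) lies on the mounting face of the last link; the fingertips stand 178 mm ahead of it and the grasp point (between the pads) lies 159 mm ahead of it; z points along the fingers, y is the direction in which the jaws open and shut (so a half turn about z gives the same grasp; the last joint's range is limited). The gripper opens to 88 mm and grips with 3 to 60 N. Pads are 19 mm wide; open, the fingers measure 130 mm over their backs; the gripper's body (78 mm by 193 mm) begins 47 mm behind the grasp point.
Start: joints at [80.277, 20.546, 0.682, 0, -70.136, -16.507], TCP at [0.298, 0.605, 0.405] pointing down, gripper open.
Joint ranges: [-176.03, 176.03], [-82.01, 121.73], [-58.28, 71.71], [-173.87, 95.51], [-174.79, -0.11], [-173.66, 173.66]. Speed limits (degrees/s): [136.94, 136.94, 172.46, 180, 180, 180].

### API

Orientations are given as [roll, pitch, yaw] about the fixed x, y, z axes, in that order (R = Rz(yaw) Ry(pitch) Rx(roll)).
In Python, from plant import r gives the robot as it stands. The module is installed in compiled form; this text tells all that it offers.
- The arm moves only by the tool carry_out, never from a script. Its argument "plan" is a list of rows, each a list of 3 entries, a list of its own where there are three numbers: the shift along the tool's x, y, z in m, then the turn, a rotation vector about the tool's x, y, z in degrees, then the closure in counts, from 0 (fully open) to 255 (shut). In form: [[[x, y, z], [ax, ay, az], hand], ...]. A call has 1 to 12 rows; each row shifts and turns the commanded pose from where the row before left it, along the tool's axes as they then stand; what a row does not reach is not made up. A row lasts 1/12 s, in which the tool goes at most 41.7 mm and 7.16 degrees, less where a joint would pass 70% of its speed; a pose out of reach is approached as far as the arm can. A call is refused whole if a number of a shift passes 0.0417 or a number of a turn 7.16, either way. A call with a gripper value outside its range is refused whole. The fingers move at their own pace and stop on an object; "grip_force" is the grip in N (left out, the last holds). Time passes only in rows, so rows that do not move let the fingers close. It gives the time, the measured TCP pose, the force and the opening at its end, in the units of the state.
- r.get_state(): the state, without advancing time (a new reading comes with each control period).
- r.capture(name): name is "scene" or "top" or "wrist"; returns the picture (400x640x3 uint8, red, green, blue); there is no depth.
- r.get_calibration(name): a dict with "K" (3x3 intrinsics, pixels), "rvec" (rotation vector, rad) and "tvec" (3), from world to camera coordinates, as OpenCV has them. Camera axes: x right, y down, z forward; pixel columns grow to the right and rows downward; lengths in m; the calibration is good to about 2 mm. The wrist camera is an equidistant fisheye: a pixel r from the principal point sees the ray r / f radians off the axis. A picture is of the moment at which its call begins: read the wrist's pose just before it. get_calibration takes no time and is no camera call; for the wrist camera it gives the pose at the moment of the call.
- r.close_job(): hands the job in, once; it reports no verdict.
The state is a dict: "time_s": time; "joints": joint angles; "qd": joint speeds; "joint_torque": joint torques, N m; "tcp_pos": TCP position; "eef_rot": TCP orientation; "contact_force": force on the tool from outside, world axes, zero at the start; "moment": the same for the moment, N m; "gripper_width": finger opening in m.
Only numpy, scipy, OpenCV 4.12 (cv2) and the standard library are available. Lean on these libraries where they do the work, as an engineer would, in place of code of your own. Each camera call takes 0.05 s, during which the arm holds its last target. There are 200 camera calls.

## Working session

There is one attempt and no reset: what is moved stays moved. The work goes in short steps, Python scripts to look and compute and a tool call to move; the robot and the scene stay as the last step left them, time stands still between calls to the robot, and variables do not carry over. Pictures are saved under pics/ and viewed, about 12 in all and at most 16, crops included, and the job is handed in when it is done.

Besides the shell and the picture viewer there is one more tool, called after "Request:" by a JSON object that holds its "name" and its "arguments". carry_out: Moves the arm, as the interface text tells. Its arguments: {"type":"object","properties":{"plan":{"type":"array","items":{"type":"array"}},"grip_force":{"type":"number"}},"required":["plan"]}

```bash
mkdir -p pics
cat > h.py <<'E'
import numpy as np, cv2
from plant import r
def cal(n):
    c=r.get_calibration(n); return np.array(c["K"]),np.array(c["rvec"],float).ravel(),np.array(c["tvec"],float).ravel()
def proj(P,c):
    return cv2.projectPoints(np.array(P,float).reshape(-1,1,3),c[1],c[2],c[0],None)[0].reshape(-1,2)
def ray(uv,z,c):
    "pixel(s)->world at height z"
    K,rv,t=c; R=cv2.Rodrigues(rv)[0]; o=-R.T@t
    uv=np.array(uv,float).reshape(-1,2); d=np.c_[uv,np.ones(len(uv))]@np.linalg.inv(K).T@R
    return o+d*((z-o[2])/d[:,2])[:,None]
def shot(n,f=None):
    im=r.capture(n)
    if f: cv2.imwrite("pics/"+f,im[:,:,::-1])
    return im
E
python3 - <<'E'
from h import *
a=shot("scene","s0.png");b=shot("top","t0.png")
print(r.get_state())
for n in("scene","top"):
    c=cal(n);R=cv2.Rodrigues(c[1])[0];print(n,c[0].tolist(),-R.T@c[2],R[2])
E
```

```text
{'time_s': 0.1, 'joints': array([ 8.02766592e+01,  2.05864015e+01,  6.40938974e-01, -1.80232233e-02,
       -7.01348723e+01, -1.65055280e+01]), 'qd': array([ 0.1112928 , -0.18048436,  0.18017818,  0.03487004,  0.00388707,
        0.02188898]), 'joint_torque': array([-1.88012500e-04, -5.84164274e+01,  2.93750417e+01,  7.01550812e+00,
        1.01170645e-02, -5.64229060e-05]), 'tcp_pos': array([0.29826318, 0.60534762, 0.40384033]), 'eef_rot': array([ 1.79918161e+02, -6.57999640e-03, -2.62350005e+01]), 'contact_force': array([-0.03421946, -0.95305073, -0.3326811 ]), 'moment': array([ 0.03176039, -0.00129405,  0.03352322]), 'gripper_width': 0.08773826523530125}
scene [[439.6648202652126, 0.0, 325.06309170485184], [0.0, 439.6648202652126, 200.03924626618462], [0.0, 0.0, 1.0]] [1.35492798 0.48597549 1.31590306] [-0.56948017 -0.27755867 -0.77372703]
top [[418.74968535785473, 0.0, 317.2009328567177], [0.0, 418.74968535785473, 199.92826916701677], [0.0, 0.0, 1.0]] [0.25947287 0.08562931 1.40536178] [ 0.20408994 -0.01384942 -0.97885417]
```

View pics/t0.png

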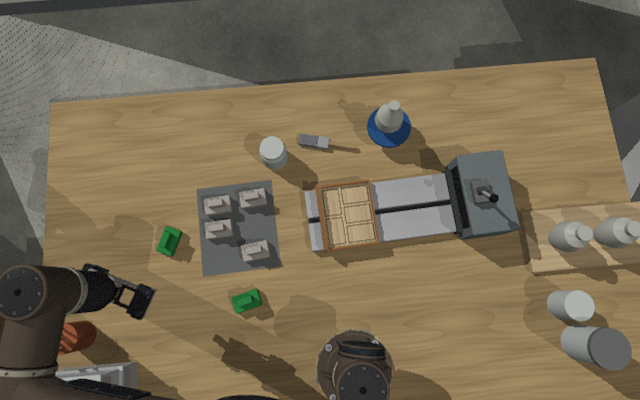

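View pics/s0.png

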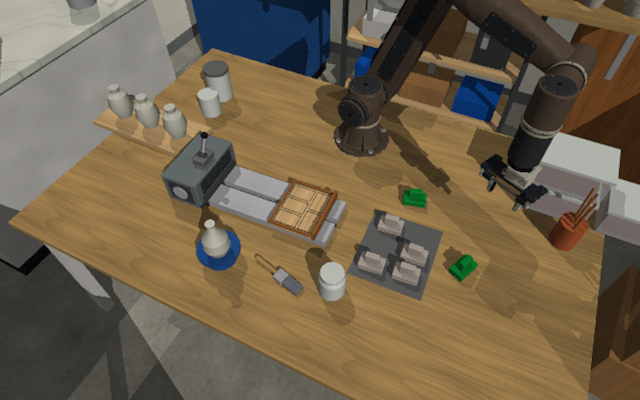

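Run:
```python
import cv2
t=cv2.imread("pics/t0.png");s=cv2.imread("pics/s0.png")
a=cv2.resize(t[170:285,190:390],None,fx=4,fy=4,interpolation=cv2.INTER_CUBIC)
cv2.imwrite("pics/t0z.png",a[:, :800])
```

```text
(no output)
```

View pics/t0z.png

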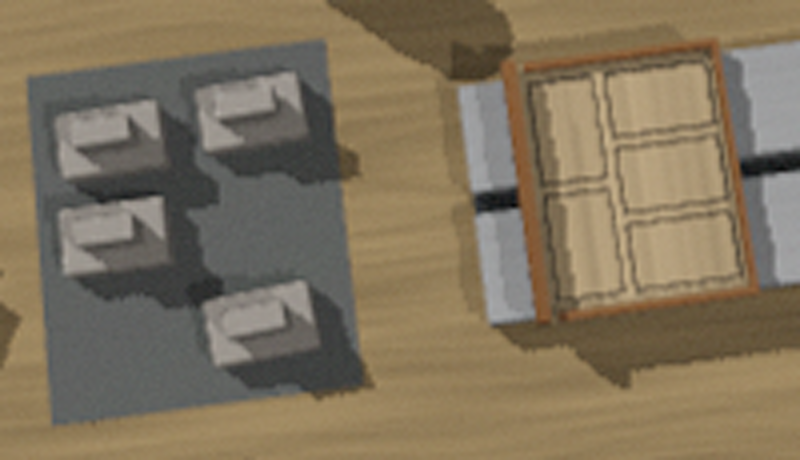

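Run:
```python
from h import *
c=cal("top")
f=lambda p:np.array(p)/4.+[190,170]-0.375
for nm,p,z in [("moulds ridge top",[(95,130),(238,103),(97,228),(250,317)],.064),("bar outer top",[(505,63),(540,320)],.067),("front lip",[(715,42),(755,290)],.052),("mat",[(28,78),(325,42),(368,388),(52,424)],.001),("track open end corners",[(460,88),(492,322)],.03)]:
    print(nm);print(ray(f(p),z,c).round(4))
print(ray([(484,194),(495,198)],.2,c), ray([(310,219),(448,203)],.03,c))
print(ray([(170,241),(246,301),(272,145),(313,142),(357,150),(389,127)],.05,c).round(3))
w=cal("wrist");R=cv2.Rodrigues(w[1])[0];print(w[0].tolist(),-R.T@w[2],R)
```

```text
moulds ridge top
[[0.5617 0.4057 0.064 ]
 [0.574  0.2879 0.064 ]
 [0.4807 0.4071 0.064 ]
 [0.3982 0.2878 0.064 ]]
bar outer top
[[0.5876 0.0668 0.067 ]
 [0.3753 0.0572 0.067 ]]
front lip
[[ 0.5938 -0.1093  0.052 ]
 [ 0.3855 -0.1183  0.052 ]]
mat
[[0.6268 0.4767 0.001 ]
 [0.6362 0.2194 0.001 ]
 [0.3375 0.203  0.001 ]
 [0.331  0.4652 0.001 ]]
track open end corners
[[0.5784 0.1059 0.03  ]
 [0.3803 0.0957 0.03  ]]
[[ 0.48536839 -0.4222201   0.2       ]
 [ 0.4706184  -0.45233877  0.2       ]] [[ 0.48382137  0.09565317  0.03      ]
 [ 0.49729214 -0.36886972  0.03      ]]
[[ 0.448  0.554  0.05 ]
 [ 0.238  0.318  0.05 ]
 [ 0.746  0.203  0.05 ]
 [ 0.744  0.063  0.05 ]
 [ 0.702 -0.083  0.05 ]
 [ 0.775 -0.201  0.05 ]]
[[309.70691628693146, 0.0, 321.61312497181905], [0.0, 309.70691628693146, 198.41790744806485], [0.0, 0.0, 1.0]] [0.36334021 0.57275807 0.38404226] [[-0.44263894 -0.89669755  0.00206538]
 [-0.86320862  0.42672907  0.26976504]
 [-0.24277901  0.11762566 -0.96292396]]
```

Request:
{"name": "carry_out", "arguments": {"plan": [[[0,0,0],[0,0,6.8],0],[[0,0,0],[0,0,6.8],0],[[0,0,0],[0,0,6.8],0],[[0,0,0],[0,0,6.8],0],[[0,0,0],[0,0,6.8],0],[[0,0,0],[0,0,6.8],0],[[0,0,0],[0,0,6.8],0],[[0,0,0],[0,0,6.8],0],[[0,0,0],[0,0,6.6],0]], "grip_force": 30}}

```text
time_s: 0.85
tcp_pos: [0.2983, 0.6054, 0.4041]
eef_rot: [180.0, -0.1, -87.6]
contact_force: [0.6, 0.2, 0.3]
gripper_width: 0.0876
```

Request:
{"name": "carry_out", "arguments": {"plan": [[[0.0294,-0.0138,0],[0,0,0],0],[[0.0294,-0.0138,0],[0,0,0],0],[[0.0294,-0.0138,0],[0,0,0],0],[[0.0294,-0.0138,0],[0,0,0],0],[[0.0294,-0.0138,0],[0,0,0],0],[[0.0294,-0.0138,0],[0,0,0],0],[[0.0294,-0.0138,0],[0,0,0],0],[[0.0294,-0.0138,0],[0,0,0],0],[[0.0294,-0.0138,0],[0,0,0],0],[[0.0294,-0.0138,0],[0,0,0],0],[[0.0294,-0.0138,0],[0,0,0],0],[[0.0294,-0.0138,0],[0,0,0],120]]}}

```text
time_s: 1.85
tcp_pos: [0.4811, 0.2595, 0.4045]
eef_rot: [180.0, -0.0, -87.2]
contact_force: [0.8, 0.6, 0.4]
gripper_width: 0.0849
```

```bash
cat >> h.py <<'E'
def wshot(f):
    "wrist image with calibration, saved"
    c=cal("wrist"); im=r.capture("wrist"); np.savez("pics/"+f,im=im,K=c[0],rv=c[1],t=c[2]); return im,c
def wproj(P,c):
    P=np.array(P,float); Q=P.reshape(-1,3)@cv2.Rodrigues(c[1])[0].T+c[2]
    rr=np.hypot(Q[:,0],Q[:,1])+1e-9; th=np.arctan2(rr,Q[:,2]); f=c[0][0,0]
    return np.c_[c[0][0,2]+f*th*Q[:,0]/rr, c[0][1,2]+f*th*Q[:,1]/rr]
def ortho(im,c,x1,y1,x0,y0,z,mm=1.):
    "top-down view: row0 = x1 (x down the rows decreasing), col0 = y1 (y decreasing); mm per px"
    xs=np.arange(x1,x0,-mm/1e3); ys=np.arange(y1,y0,-mm/1e3)
    X,Y=np.meshgrid(xs,ys,indexing="ij")
    uv=wproj(np.stack([X,Y,np.full_like(X,z)],-1),c).astype(np.float32)
    m=uv.reshape(X.shape+(2,)); return cv2.remap(im,m[...,0],m[...,1],cv2.INTER_CUBIC)
def save(f,im): cv2.imwrite("pics/"+f,im[:,:,::-1])
E
python3 - <<'E'
from h import *
im,c=wshot("w1.npz")
a=ortho(im,c,.66,.48,.32,-.15,.064,1)   # ridge-top plane
b=ortho(im,c,.64,.13,.34,-.15,.042,.8)
save("w1m.png",cv2.resize(a[:,:310],None,fx=1.7,fy=1.7)); save("w1s.png",cv2.resize(b,None,fx=1.5,fy=1.5)); save("w1.png",im)
E
```

```text
(no output)
```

View pics/w1m.png

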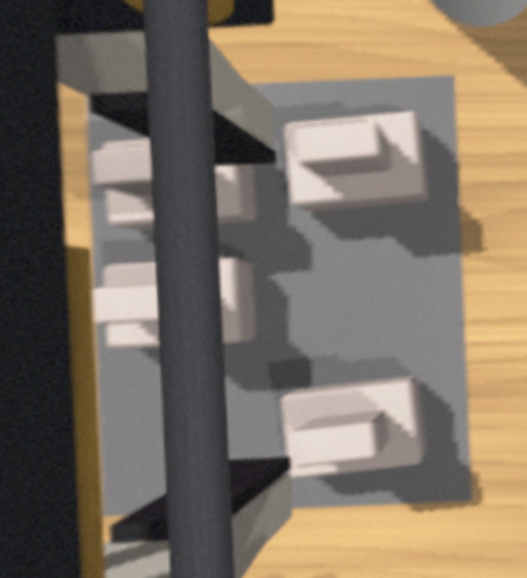

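View pics/w1s.png

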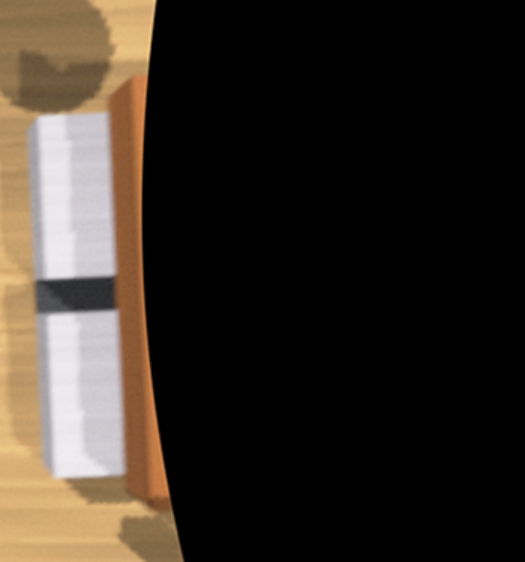

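Request:
{"name": "carry_out", "arguments": {"plan": [[[0.035,0,0],[0,0,0],120],[[0.035,0,0],[0,0,0],120],[[0.035,0,0],[0,0,0],120],[[0.035,0,0],[0,0,0],120],[[0.035,0,0],[0,0,0],120],[[0.035,0,0],[0,0,0],120],[[0,0,0],[0,0,0],120]]}}

```text
time_s: 2.48
tcp_pos: [0.4902, 0.0471, 0.4045]
eef_rot: [179.9, -0.0, -87.4]
contact_force: [-0.2, 0.1, 0.2]
gripper_width: 0.0463
```

```bash
cat >> h.py <<'E'
from scipy.optimize import minimize
def box(cx,cy,cz,lx,ly,lz): return np.array([[cx+a*lx/2,cy+b*ly/2,cz+d*lz/2] for a in(-1,1) for b in(-1,1) for d in(-1,1)])
MB=[box(0,0,.014,.088,.056,.028),box(0,0,.046,.05,.022,.036)]
def place(P,x,y,yaw,z0=0):
    C,S=np.cos(yaw),np.sin(yaw); return np.c_[x+C*P[:,0]-S*P[:,1], y+S*P[:,0]+C*P[:,1], P[:,2]+z0]
def fit(im,c,x,y,yaw,z0=0,pf=wproj,thr=None,pad=.012):
    "fit mould silhouette (soft IoU on white mask) near x,y,yaw(rad)"
    g=im.min(2) if im.ndim==3 else im
    u=np.vstack([pf(place(b,x,y,yaw,z0),c) for b in MB]); mg=15
    x0,y0=np.floor(u.min(0)).astype(int)-mg; x1,y1=np.ceil(u.max(0)).astype(int)+mg
    x0,y0=max(x0,0),max(y0,0); w=g[y0:y1,x0:x1]
    if thr is None: thr=cv2.threshold(w,0,255,cv2.THRESH_OTSU)[0]
    m=cv2.resize((w>thr).astype(np.float32),None,fx=4,fy=4,interpolation=cv2.INTER_LINEAR)
    def cost(p):
        s=np.zeros(m.shape,np.uint8)
        for b in MB:
            q=(pf(place(b,x+p[0]/1e3,y+p[1]/1e3,yaw+p[2]/50,z0),c)-[x0-.375,y0-.375])*4
            cv2.fillConvexPoly(s,cv2.convexHull(np.round(q*16).astype(np.int32)),1,shift=4)
        s=s.astype(np.float32); return 1-np.minimum(s,m).sum()/np.maximum(s,m).sum()
    best=min((minimize(cost,[a,b,0],method="Nelder-Mead",options=dict(initial_simplex=[[a,b,0],[a+6,b,0],[a,b+6,0],[a,b,6]],xatol=.05,fatol=1e-5)) for a in(-8,0,8) for b in(-8,0,8)),key=lambda o:o.fun)
    p=best.x; return x+p[0]/1e3,y+p[1]/1e3,np.degrees(yaw+p[2]/50),best.fun,thr
E
python3 - <<'E'
from h import *
d=np.load("pics/w1.npz");c=(d["K"],d["rv"],d["t"])
for g in [(.576,.2824),(.3994,.284)]: print(np.round(fit(d["im"],c,*g,np.radians(92)),4))
t=cv2.imread("pics/t0.png");ct=cal("top")
for g in [(.5617,.4057),(.574,.286),(.4807,.4071),(.3985,.286)]: print(np.round(fit(t,ct,*g,np.radians(92),pf=proj),4))
im,c=wshot("w2.npz");st=r.get_state();print(st["tcp_pos"],st["eef_rot"])
b=ortho(im,c,.61,.13,.36,-.15,.042,.5)
save("w2s.png",b)
E
```

```text
[  0.5798   0.2874  90.1062   0.5139 153.    ]
[  0.4032   0.2894 109.7136   0.3024 147.    ]
[  0.5639   0.4043  94.3014   0.6962 110.    ]
[  0.5784   0.2847  96.6547   0.553  109.    ]
[  0.4814   0.406   92.3259   0.6084 108.    ]
[ 0.3975  0.288  98.1119  0.8039 82.    ]
[0.49057586 0.04878918 0.4045311 ] [ 1.79971860e+02 -8.83491502e-03 -8.74552832e+01]
```

View pics/w2s.png

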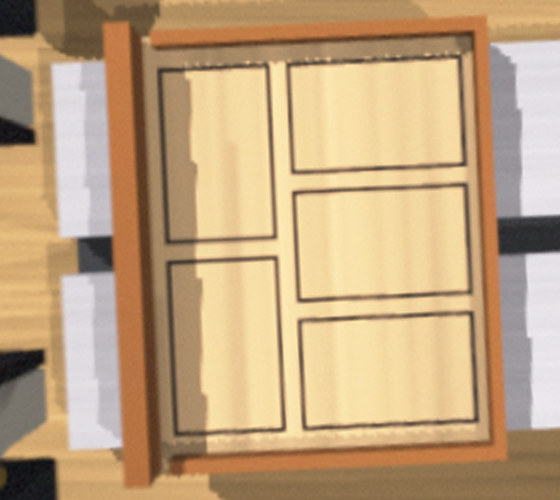

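Request:
{"name": "carry_out", "arguments": {"plan": [[[-0.0334,-0.0015,-0.0046],[0,0,0],120],[[-0.0334,-0.0015,-0.0046],[0,0,0],120],[[-0.0334,-0.0015,-0.0046],[0,0,0],120],[[-0.0334,-0.0015,-0.0046],[0,0,0],120],[[-0.0334,-0.0015,-0.0046],[0,0,0],120],[[-0.0334,-0.0015,-0.0046],[0,0,0],120],[[-0.0334,-0.0015,-0.0046],[0,0,0],120],[[-0.0334,-0.0015,-0.0046],[0,0,0],120],[[-0.0334,-0.0015,-0.0046],[0,0,0],120],[[-0.0334,-0.0015,-0.0046],[0,0,0],120],[[-0.0334,-0.0015,-0.0046],[0,0,0],120],[[-0.0334,-0.0015,-0.0046],[0,0,0],120]]}}

```text
time_s: 3.53
tcp_pos: [0.4886, 0.4552, 0.4596]
eef_rot: [180.0, -0.0, -87.2]
contact_force: [1.3, 0.6, 0.4]
gripper_width: 0.0463
```

Run:
```python
from h import *
im,c=wshot("w3.npz");st=r.get_state();print(st["tcp_pos"],st["eef_rot"])
a=ortho(im,c,.65,.48,.33,.22,.064,.5)
save("w3m.png",a)
b=ortho(im,c,.65,.48,.33,.22,.028,1)
hsv=cv2.cvtColor(b,cv2.COLOR_RGB2HSV)
for p in [(.62,.34),(.50,.28),(.52,.44),(.577,.285)]:
    i,j=int((.65-p[0])*1000),int((.48-p[1])*1000); print(p,b[i,j],hsv[i,j])
```

```text
[0.48857533 0.46020681 0.45926533] [-1.79958930e+02  3.48372111e-02 -8.70442720e+01]
(0.62, 0.34) [139 139 139] [  0   0 139]
(0.5, 0.28) [146 145 143] [ 20   5 146]
(0.52, 0.44) [118 114 117] [158   9 118]
(0.577, 0.285) [231 221 212] [ 14  21 231]
```

View pics/w3m.png

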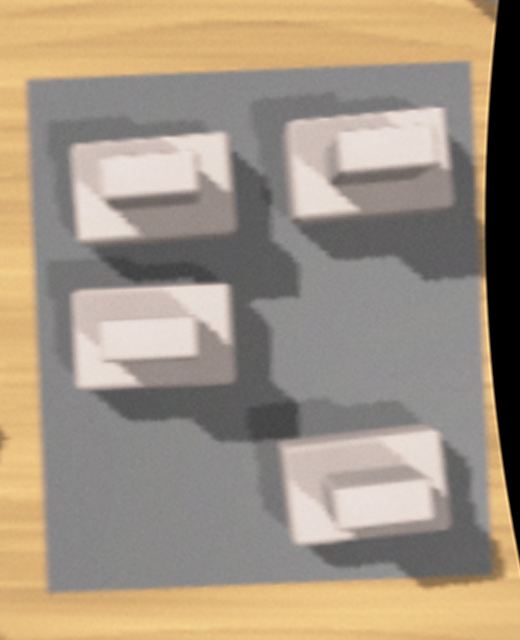

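```bash
cat >> h.py <<'E'
def white(im,lo=150):
    i=im.astype(int); return ((i.min(2)>lo)&(i[...,0]-i[...,2]<45)).astype(np.uint8)*255
E
python3 - <<'E'
from h import *
d=np.load("pics/w3.npz");c=(d["K"],d["rv"],d["t"])
for lo in (145,152,160):
  for g in [(.563,.4055),(.5765,.287),(.4808,.4055),(.3975,.2885)]: print(lo,np.round(fit(white(d["im"],lo),c,*g,np.radians(93),thr=127),4))
E
```

```text
145 [  0.5648   0.4066  92.0296   0.3616 127.    ]
145 [  0.5798   0.2854  97.654    0.3582 127.    ]
145 [  0.4819   0.4064  92.4345   0.2427 127.    ]
145 [  0.3975   0.2876  95.9784   0.236  127.    ]
152 [  0.5649   0.4067  92.0175   0.3791 127.    ]
152 [  0.5804   0.2853 100.1687   0.3817 127.    ]
152 [  0.4815   0.4069  92.4334   0.2721 127.    ]
152 [  0.3971   0.2875  95.99     0.1965 127.    ]
160 [  0.5648   0.4071  92.0318   0.3998 127.    ]
160 [  0.5812   0.2859 102.0339   0.4069 127.    ]
160 [  0.4812   0.407   92.4495   0.2913 127.    ]
160 [  0.396    0.2874  96.0098   0.271  127.    ]
```

Request:
{"name": "carry_out", "arguments": {"plan": [[[0.0297,-0.0132,0.017],[0,0,0],120],[[0.0297,-0.0132,0.017],[0,0,0],120],[[0.0297,-0.0132,0.017],[0,0,0],120],[[0.0297,-0.0132,0.017],[0,0,0],120],[[0.0297,-0.0132,0.017],[0,0,0],120],[[0.0297,-0.0132,0.017],[0,0,0],120],[[0,0,0.0367],[0,0,0],120],[[0,0,0.0367],[0,0,0],120],[[0,0,0.0367],[0,0,0],120],[[0,0,0.025],[0,0,0],120],[[0,0,0.012],[0,0,0],120],[[0,0,0],[0,0,0],120]]}}

```text
time_s: 4.58
tcp_pos: [0.5765, 0.2787, 0.2085]
eef_rot: [179.8, -0.2, -87.2]
contact_force: [0.1, 0.2, 0.6]
gripper_width: 0.0465
```

Request:
{"name": "carry_out", "arguments": {"plan": [[[0,0,0],[0,0,0],255],[[0,0,0],[0,0,0],255],[[0,0,0],[0,0,0],255],[[0,0,0],[0,0,0],255],[[0,0,0],[0,0,0],255],[[0,0,0],[0,0,0],255]]}}

```text
time_s: 5.08
tcp_pos: [0.5774, 0.2786, 0.2116]
eef_rot: [-179.9, 0.1, -87.2]
contact_force: [-2.4, 0.8, 3.7]
gripper_width: 0.0219
```

Request:
{"name": "carry_out", "arguments": {"plan": [[[0,0,-0.03],[0,0,0],255],[[0,0,-0.04],[0,0,0],255],[[0,0,-0.04],[0,0,0],255],[[0.03,0.0041,-0.01],[0,0,0],255],[[0.038,0.0041,0],[0,0,0],255],[[0.038,0.0041,0],[0,0,0],255],[[0.038,0.0041,0],[0,0,0],255],[[0.038,0.0041,0],[0,0,0],255],[[0.038,0.0041,0],[0,0,0],255],[[0.038,0.0041,0],[0,0,0],255],[[0.038,0.0041,0],[0,0,0],255],[[0.038,0.0041,0],[0,0,0],255]]}}

```text
time_s: 6.08
tcp_pos: [0.5558, -0.0588, 0.3307]
eef_rot: [180.0, 0.0, -87.2]
contact_force: [1.0, -0.3, -2.5]
gripper_width: 0.0218
```

Request:
{"name": "carry_out", "arguments": {"plan": [[[0.0078,0.0041,0.01],[0,0,0],255],[[0,0,0.01],[0,0,0],255],[[0,0,0],[0,0,0],255],[[0,0,0],[0,0,0],255],[[0,0,0],[0,0,0],255]]}}

```text
time_s: 6.5
tcp_pos: [0.5532, -0.0641, 0.3108]
eef_rot: [180.0, -0.0, -87.2]
contact_force: [0.2, 0.9, -1.7]
gripper_width: 0.0218
```

Run:
```python
from h import *
im,c=wshot("w4.npz");st=r.get_state();print(st["tcp_pos"],st["eef_rot"],st["gripper_width"])
# held mould: underside z ~ tcp z - .2112 ; view in plane of ridge top, and raw
zt=st["tcp_pos"][2]-.2112+.064
x,y=st["tcp_pos"][:2]
a=ortho(im,c,x+.08,y+.09,x-.08,y-.09,zt,.5); b=ortho(im,c,x+.08,y+.09,x-.08,y-.09,zt-.036,.5)
save("w4.png",np.hstack([a,b]))
```

```text
[ 0.55327045 -0.0639716   0.31104258] [-1.79978253e+02 -3.91899663e-03 -8.71405764e+01] 0.021707102397280877
```

View pics/w4.png

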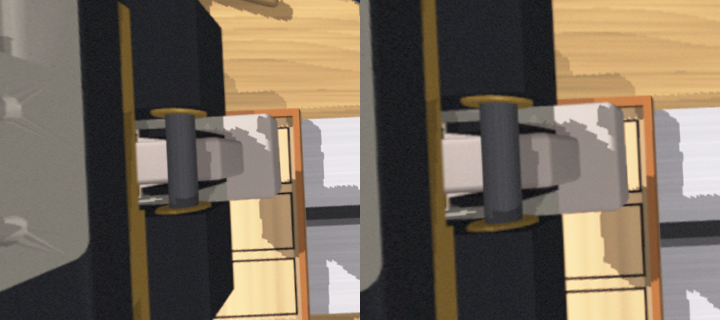

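Request:
{"name": "carry_out", "arguments": {"plan": [[[0.002,0,0.02],[0,0,0],255],[[0,0,0.02],[0,0,0],255],[[0,0,0.01],[0,0,0],255],[[0,0,0.0065],[0,0,0],255],[[0,0,0],[0,0,0],255],[[0,0,0],[0,0,0],255]]}}

```text
time_s: 7.05
tcp_pos: [0.5534, -0.0665, 0.2547]
eef_rot: [-180.0, -0.0, -87.2]
contact_force: [0.3, 0.5, -1.1]
gripper_width: 0.0216
```

Request:
{"name": "carry_out", "arguments": {"plan": [[[0,0,0],[0,0,0],150],[[0,0,0],[0,0,0],150],[[0,0,0],[0,0,0],150],[[0,0,0],[0,0,0],150],[[0,0,-0.015],[0,0,0],150],[[0,0,-0.03],[0,0,0],150],[[0,0,-0.04],[0,0,0],150],[[0,0,-0.04],[0,0,0],150],[[-0.04,0,-0.025],[0,0,0],120],[[-0.04,0,0],[0,0,0],120],[[0,0,0],[0,0,0],120],[[0,0,0],[0,0,0],120]]}}

```text
time_s: 8.05
tcp_pos: [0.5491, 0.0098, 0.4022]
eef_rot: [-179.9, 0.0, -87.1]
contact_force: [-0.4, -0.2, -0.5]
gripper_width: 0.0463
```

Run:
```python
from h import *
im,c=wshot("w5.npz");st=r.get_state();print(st["tcp_pos"],st["eef_rot"])
for lo in(140,155,170): print(np.round(fit(white(im,lo),c,.5525,-.0585,np.radians(92.6),.042,thr=127),4))
save("w5.png",np.hstack([ortho(im,c,.61,.08,.36,-.15,.106,.8),ortho(im,c,.61,.08,.36,-.15,.042,.8)]))
```

```text
[0.54904964 0.00885675 0.40158876] [-1.79978758e+02  1.29488548e-02 -8.71301620e+01]
[ 5.53400e-01 -6.10000e-02  9.28965e+01  3.46600e-01  1.27000e+02]
[ 5.53500e-01 -5.98000e-02  9.28938e+01  3.01600e-01  1.27000e+02]
[ 5.53400e-01 -5.86000e-02  9.23722e+01  3.37400e-01  1.27000e+02]
```

View pics/w5.png

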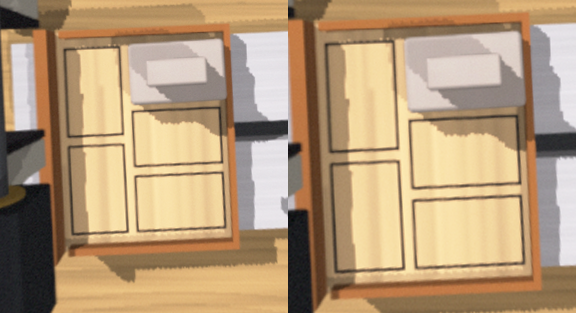

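Request:
{"name": "carry_out", "arguments": {"plan": [[[-0.0363,0.0064,-0.004],[0,0,0],120],[[-0.0363,0.0064,-0.004],[0,0,0],120],[[-0.0363,0.0064,-0.004],[0,0,0],120],[[-0.0363,0.0064,-0.004],[0,0,0],120],[[-0.0363,0.0064,-0.004],[0,0,0],120],[[-0.0363,0.0064,-0.004],[0,0,0],120],[[-0.0363,0.0064,-0.004],[0,0,0],120],[[-0.0363,0.0064,-0.004],[0,0,0],120],[[-0.0363,0.0064,-0.004],[0,0,0],120],[[-0.0363,0.0064,-0.004],[0,0,0],120],[[-0.0363,0.0064,-0.004],[0,0,0],120],[[-0.0363,0.0064,-0.004],[0,0,0],120]]}}

```text
time_s: 9.1
tcp_pos: [0.4517, 0.4403, 0.449]
eef_rot: [180.0, -0.1, -87.3]
contact_force: [0.8, 0.3, 0.0]
gripper_width: 0.0465
```

Request:
{"name": "carry_out", "arguments": {"plan": [[[0,0,0],[0,0,0],120],[[0,0,0],[0,0,0],120],[[0,0,0],[0,0,0],120],[[0,0,0],[0,0,0],120]]}}

```text
time_s: 9.43
tcp_pos: [0.4522, 0.4383, 0.4489]
eef_rot: [180.0, -0.1, -87.3]
contact_force: [0.8, -0.5, -0.7]
gripper_width: 0.0465
```

Run:
```python
from h import *
im,c=wshot("w6.npz");st=r.get_state();print(st["tcp_pos"],st["eef_rot"])
for g in [(.563,.4055),(.4808,.4055),(.3975,.2885)]:
    for lo in(145,155): print(np.round(fit(white(im,lo),c,*g,np.radians(93.5),thr=127),4))
```

```text
[0.45219605 0.43823505 0.44921839] [ 1.79988134e+02 -2.68966366e-02 -8.73232625e+01]
[  0.5654   0.4048  91.0248   0.4476 127.    ]
[  0.566    0.4049  89.7335   0.4648 127.    ]
[  0.4812   0.4048  92.5931   0.3108 127.    ]
[  0.4808   0.4044  92.6765   0.3343 127.    ]
[  0.3991   0.2859  98.6252   0.3321 127.    ]
[  0.3976   0.2855  95.8932   0.2193 127.    ]
```

Request:
{"name": "carry_out", "arguments": {"plan": [[[0.03,0.0123,0.02],[0,0,0],120],[[0.03,0.0123,0.02],[0,0,0],120],[[0.03,0.0123,0.02],[0,0,0],120],[[0.03,0.0123,0.02],[0,0,0],120],[[0.03,0.0123,0.02],[0,0,0],120],[[0,0,0.038],[0,0,-2.3],120],[[0,0,0.038],[0,0,0],120],[[0,0,0.035],[0,0,0],120],[[0,0,0.017],[0,0,0],120],[[0,0,0.01],[0,0,0],120],[[0,0,0],[0,0,0],120],[[0,0,0],[0,0,0],120]]}}

```text
time_s: 10.48
tcp_pos: [0.3977, 0.2861, 0.2114]
eef_rot: [180.0, -0.0, -85.0]
contact_force: [0.6, -0.6, 0.1]
gripper_width: 0.0465
```

Request:
{"name": "carry_out", "arguments": {"plan": [[[0,0,0],[0,0,0],255],[[0,0,0],[0,0,0],255],[[0,0,0],[0,0,0],255],[[0,0,0],[0,0,0],255],[[0,0,0],[0,0,0],255],[[0,0,0],[0,0,0],255]]}}

```text
time_s: 10.98
tcp_pos: [0.3975, 0.2871, 0.212]
eef_rot: [-180.0, 0.0, -84.9]
contact_force: [-0.6, -1.0, 6.1]
gripper_width: 0.022
```

Request:
{"name": "carry_out", "arguments": {"plan": [[[0,0,-0.03],[0,0,0],255],[[0,0,-0.04],[0,0,2.4],255],[[0,0,-0.04],[0,0,0],255],[[0.039,-0.0012,-0.01],[0,0,0],255],[[0.039,-0.0012,0],[0,0,0],255],[[0.039,-0.0012,0],[0,0,0],255],[[0.039,-0.0012,0],[0,0,0],255],[[0.039,-0.0012,0],[0,0,0],255],[[0.039,-0.0012,0],[0,0,0],255],[[0.039,-0.0012,0],[0,0,0],255],[[0.039,-0.0012,0],[0,0,0],255],[[0.039,-0.0012,0],[0,0,0],255]]}}

```text
time_s: 11.98
tcp_pos: [0.4238, -0.0651, 0.3314]
eef_rot: [-180.0, 0.0, -87.3]
contact_force: [1.9, -0.1, -1.5]
gripper_width: 0.0214
```

Request:
{"name": "carry_out", "arguments": {"plan": [[[0,0,0.01],[0,0,0],255],[[0,0,0.01],[0,0,0],255],[[0,0,0],[0,0,0],255],[[0,0,0],[0,0,0],255],[[0,0,0],[0,0,0],255]]}}

```text
time_s: 12.4
tcp_pos: [0.4246, -0.0629, 0.3117]
eef_rot: [-180.0, -0.0, -87.3]
contact_force: [-0.5, 0.1, -1.7]
gripper_width: 0.0218
```

Request:
{"name": "carry_out", "arguments": {"plan": [[[0.001,0,0.02],[0,0,0],255],[[0,0,0.02],[0,0,0],255],[[0,0,0.01],[0,0,0],255],[[0,0,0.0068],[0,0,0],255],[[0,0,0],[0,0,0],255],[[0,0,0],[0,0,0],255]]}}

```text
time_s: 12.9
tcp_pos: [0.425, -0.0637, 0.255]
eef_rot: [-180.0, -0.0, -87.3]
contact_force: [0.5, -0.1, -1.3]
gripper_width: 0.022
```

Request:
{"name": "carry_out", "arguments": {"plan": [[[0,0,0],[0,0,0],150],[[0,0,0],[0,0,0],150],[[0,0,0],[0,0,0],150],[[0,0,0],[0,0,0],150],[[0,0,-0.015],[0,0,0],150],[[0,0,-0.03],[0,0,0],150],[[0,0,-0.04],[0,0,0],150],[[0,0,-0.04],[0,0,0],150],[[-0.034,0,-0.024],[0,0,0],120],[[-0.04,0,0],[0,0,0],120],[[0,0,0],[0,0,0],120],[[0,0,0],[0,0,0],120]]}}

```text
time_s: 13.9
tcp_pos: [0.4209, 0.0112, 0.4042]
eef_rot: [-179.9, 0.1, -87.1]
contact_force: [0.3, -0.8, -1.0]
gripper_width: 0.0461
```

Run:
```python
from h import *
im,c=wshot("w7.npz");st=r.get_state();print(st["tcp_pos"],st["eef_rot"])
for g in[(.5525,-.0585),(.4248,-.064)]:
  for lo in(155,170): print(np.round(fit(white(im,lo),c,*g,np.radians(92.6),.042,thr=127),4))
save("w7.png",np.hstack([ortho(im,c,.61,.08,.36,-.15,.106,.8),ortho(im,c,.61,.08,.36,-.15,.042,.8)]))
```

```text
[0.42083292 0.01025238 0.40372235] [-1.79976876e+02  1.74769791e-02 -8.71937208e+01]
[ 5.61200e-01 -5.95000e-02  9.12782e+01  5.61700e-01  1.27000e+02]
[ 5.64100e-01 -5.88000e-02  9.70379e+01  5.90800e-01  1.27000e+02]
[ 4.25100e-01 -6.37000e-02  9.28718e+01  3.11100e-01  1.27000e+02]
[ 4.25500e-01 -6.30000e-02  9.32811e+01  3.18200e-01  1.27000e+02]
```

View pics/w7.png

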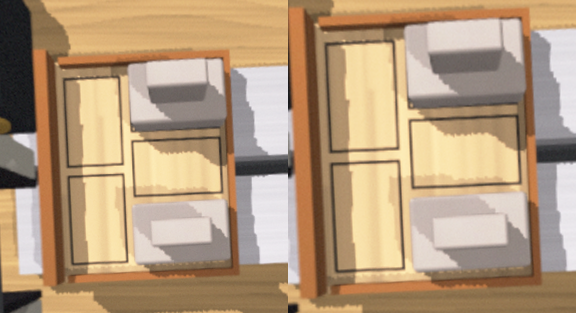

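Request:
{"name": "carry_out", "arguments": {"plan": [[[-0.0371,-0.0084,-0.0038],[0,0,0],120],[[-0.0371,-0.0084,-0.0038],[0,0,0],120],[[-0.0371,-0.0084,-0.0038],[0,0,0],120],[[-0.0371,-0.0084,-0.0038],[0,0,0],120],[[-0.0371,-0.0084,-0.0038],[0,0,0],120],[[-0.0371,-0.0084,-0.0038],[0,0,0],120],[[-0.0371,-0.0084,-0.0038],[0,0,0],120],[[-0.0371,-0.0084,-0.0038],[0,0,0],120],[[-0.0371,-0.0084,-0.0038],[0,0,0],120],[[-0.0371,-0.0084,-0.0038],[0,0,0],120],[[-0.0371,-0.0084,-0.0038],[0,0,0],120],[[-0.0371,-0.0084,-0.0038],[0,0,0],120]]}}

```text
time_s: 14.95
tcp_pos: [0.5024, 0.4595, 0.4482]
eef_rot: [179.9, -0.1, -87.4]
contact_force: [0.7, -0.2, 0.8]
gripper_width: 0.0462
```

Request:
{"name": "carry_out", "arguments": {"plan": [[[0,0,0],[0,0,0],120],[[0,0,0],[0,0,0],120],[[0,0,0],[0,0,0],120],[[0,0,0],[0,0,0],120]]}}

```text
time_s: 15.28
tcp_pos: [0.5017, 0.4576, 0.4487]
eef_rot: [180.0, -0.1, -87.4]
contact_force: [-0.7, -0.1, 0.4]
gripper_width: 0.0463
```

Run:
```python
from h import *
im,c=wshot("w8.npz");st=r.get_state();print(st["tcp_pos"],st["eef_rot"])
for g in [(.563,.4055),(.4808,.4055)]:
    for lo in(135,145,155): print(np.round(fit(white(im,lo),c,*g,np.radians(93),thr=127),4))
save("w8.png",ortho(im,c,.65,.48,.33,.22,.064,.7))
```

```text
[0.50153714 0.45753028 0.44918666] [ 1.79990612e+02 -1.72911369e-02 -8.74145386e+01]
[  0.5662   0.4045  95.8935   0.4986 127.    ]
[  0.5642   0.4048  92.016    0.3573 127.    ]
[  0.5642   0.405   92.0304   0.3756 127.    ]
[  0.4814   0.4043  92.5065   0.2474 127.    ]
[  0.4816   0.4052  93.4228   0.2492 127.    ]
[  0.4817   0.4049  93.4046   0.2534 127.    ]
```

View pics/w8.png

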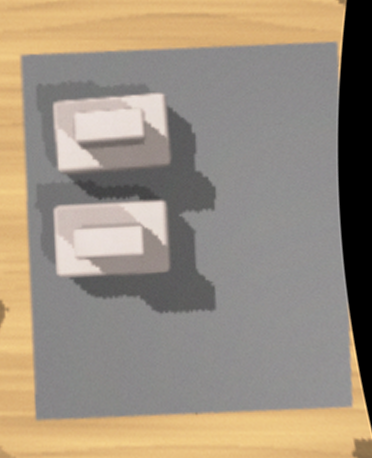

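Request:
{"name": "carry_out", "arguments": {"plan": [[[0.0175,0.0077,0.03],[0,0,0],120],[[0.0175,0.0077,0.03],[0,0,0],120],[[0.0175,0.0077,0.03],[0,0,0],120],[[0,0,0.038],[0,0,0],120],[[0,0,0.038],[0,0,0],120],[[0,0,0.036],[0,0,0],120],[[0,0,0.022],[0,0,0],120],[[0,0,0.014],[0,0,0],120],[[0,0,0],[0,0,0],120],[[0,0,0],[0,0,0],120]]}}

```text
time_s: 16.17
tcp_pos: [0.4806, 0.4047, 0.2114]
eef_rot: [180.0, -0.0, -87.4]
contact_force: [-0.5, -0.7, -0.1]
gripper_width: 0.0463
```

Request:
{"name": "carry_out", "arguments": {"plan": [[[0,0,0],[0,0,0],255],[[0,0,0],[0,0,0],255],[[0,0,0],[0,0,0],255],[[0,0,0],[0,0,0],255],[[0,0,0],[0,0,0],255],[[0,0,0],[0,0,0],255]]}}

```text
time_s: 16.67
tcp_pos: [0.4806, 0.4057, 0.2121]
eef_rot: [-179.9, 0.1, -87.3]
contact_force: [0.2, -0.5, 5.5]
gripper_width: 0.0215
```

Request:
{"name": "carry_out", "arguments": {"plan": [[[0,0,-0.04],[0,0,0],255],[[0,0,-0.04],[0,0,0],255],[[0.0386,0.0062,-0.012],[0,0,0],255],[[0.0386,0.0062,-0.012],[0,0,0],255],[[0.0386,0.0062,-0.012],[0,0,0],255],[[0.0386,0.0062,-0.012],[0,0,0],255],[[0.0386,0.0062,-0.012],[0,0,0],255],[[0.0386,0.0062,0],[0,0,0],255],[[0.0386,0.0062,0],[0,0,0],255],[[0.0386,0.0062,0],[0,0,0],255],[[0.0386,0.0062,0],[0,0,0],255],[[0.0386,0.0062,0],[0,0,0],255]]}}

```text
time_s: 17.67
tcp_pos: [0.4354, 0.0153, 0.3511]
eef_rot: [180.0, 0.0, -87.3]
contact_force: [0.6, -0.5, -2.0]
gripper_width: 0.0219
```

Request:
{"name": "carry_out", "arguments": {"plan": [[[0,0,0],[0,0,-7.1],255],[[0,0,0],[0,0,-7.1],255],[[0,0,0],[0,0,-7.1],255],[[0,0,0],[0,0,-7.1],255],[[0,0,0],[0,0,-7.1],255],[[0,0,0],[0,0,-7.1],255],[[0,0,0],[0,0,-7.1],255],[[0,0,0],[0,0,-7.1],255],[[0,0,0],[0,0,-7.1],255],[[0,0,0],[0,0,-7.1],255],[[0,0,0],[0,0,-7.1],255],[[0,0,0],[0,0,-7.1],255]]}}

```text
time_s: 18.67
tcp_pos: [0.4361, 0.017, 0.3508]
eef_rot: [180.0, 0.1, -1.8]
contact_force: [-0.0, 1.4, -1.5]
gripper_width: 0.0216
```

Request:
{"name": "carry_out", "arguments": {"plan": [[[0,0,0.02],[0,0,-4.8],255],[[0,0,0.02],[0,0,0],255],[[0,0,0],[0,0,0],255],[[0,0,0],[0,0,0],255],[[0,0,0],[0,0,0],255]]}}

```text
time_s: 19.08
tcp_pos: [0.4368, 0.0172, 0.3119]
eef_rot: [180.0, -0.0, 2.7]
contact_force: [-0.0, -0.4, -1.6]
gripper_width: 0.0221
```

Request:
{"name": "carry_out", "arguments": {"plan": [[[0,0,0.02],[0,0,0],255],[[0,0,0.02],[0,0,0],255],[[0,0,0.01],[0,0,0],255],[[0,0,0.0071],[0,0,0],255],[[0,0,0],[0,0,0],255],[[0,0,0],[0,0,0],255]]}}

```text
time_s: 19.58
tcp_pos: [0.437, 0.0173, 0.2548]
eef_rot: [-180.0, -0.1, 2.7]
contact_force: [-0.0, 0.5, -2.0]
gripper_width: 0.0215
```

Request:
{"name": "carry_out", "arguments": {"plan": [[[0,0,0],[0,0,0],150],[[0,0,0],[0,0,0],150],[[0,0,0],[0,0,0],150],[[0,0,0],[0,0,0],150],[[0,0,-0.015],[0,0,0],150],[[0,0,-0.03],[0,0,0],150],[[0,0,-0.04],[0,0,0],150],[[0,0,-0.04],[0,0,7.1],150],[[0,0,-0.024],[0,0,7.1],120],[[0,0,0],[0,0,7.1],120],[[0,0,0],[0,0,7.1],120],[[0,0,0],[0,0,7.1],120]]}}

```text
time_s: 20.58
tcp_pos: [0.4363, 0.017, 0.4039]
eef_rot: [-179.9, -0.0, -33.2]
contact_force: [-0.1, -0.3, 1.1]
gripper_width: 0.0459
```

Request:
{"name": "carry_out", "arguments": {"plan": [[[0,0,0],[0,0,7.1],120],[[0,0,0],[0,0,7.1],120],[[0,0,0],[0,0,7.1],120],[[0,0,0],[0,0,7.1],120],[[0,0,0],[0,0,7.1],120],[[0,0,0],[0,0,7.1],120],[[0,0,0],[0,0,7.1],120],[[0,0,0],[0,0,4.8],120],[[-0.035,0,0],[0,0,0],120],[[-0.035,0,0],[0,0,0],120],[[-0.035,0,0],[0,0,0],120]]}}

```text
time_s: 21.5
tcp_pos: [0.4313, 0.1226, 0.4035]
eef_rot: [-180.0, 0.0, -87.4]
contact_force: [1.1, 0.8, 0.1]
gripper_width: 0.0461
```

Request:
{"name": "carry_out", "arguments": {"plan": [[[0,0,0],[0,0,0],120],[[0,0,0],[0,0,0],120],[[0,0,0],[0,0,0],120]]}}

```text
time_s: 21.75
tcp_pos: [0.4314, 0.122, 0.403]
eef_rot: [180.0, -0.0, -87.3]
contact_force: [0.6, -0.1, 0.8]
gripper_width: 0.0463
```

Run:
```python
from h import *
im,c=wshot("w9.npz");st=r.get_state();print(st["tcp_pos"],st["eef_rot"])
for lo in(155,170): print(np.round(fit(white(im,lo),c,.437,.017,np.radians(2.6),.042,thr=127),4))
save("w9.png",np.hstack([ortho(im,c,.61,.13,.36,-.15,.106,.8),ortho(im,c,.61,.13,.36,-.15,.042,.8)]))
```

```text
[0.43142397 0.12154389 0.40300429] [ 1.79984962e+02 -9.25911132e-03 -8.73264662e+01]
[ 4.387e-01  1.880e-02 -3.458e-01  2.916e-01  1.270e+02]
[ 4.3930e-01  1.9300e-02 -1.4898e+00  3.2600e-01  1.2700e+02]
```

View pics/w9.png

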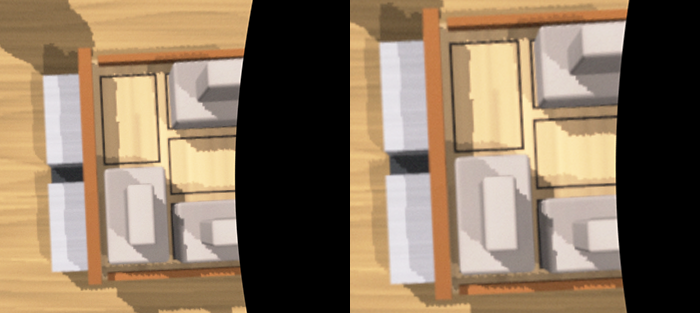

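Request:
{"name": "carry_out", "arguments": {"plan": [[[-0.0332,-0.0144,-0.0047],[0,0,0],120],[[-0.0332,-0.0144,-0.0047],[0,0,0],120],[[-0.0332,-0.0144,-0.0047],[0,0,0],120],[[-0.0332,-0.0144,-0.0047],[0,0,0],120],[[-0.0332,-0.0144,-0.0047],[0,0,0],120],[[-0.0332,-0.0144,-0.0047],[0,0,0],120],[[-0.0332,-0.0144,-0.0047],[0,0,0],120],[[-0.0332,-0.0144,-0.0047],[0,0,0],120],[[-0.0332,-0.0144,-0.0047],[0,0,0],120],[[-0.0332,-0.0144,-0.0047],[0,0,0],120],[[0,0,0],[0,0,0],120],[[0,0,0],[0,0,0],120]]}}

```text
time_s: 22.8
tcp_pos: [0.5611, 0.4608, 0.4481]
eef_rot: [179.9, -0.1, -87.4]
contact_force: [-0.1, -1.2, -0.2]
gripper_width: 0.0467
```

Request:
{"name": "carry_out", "arguments": {"plan": [[[0,0,0],[0,0,0],120],[[0,0,0],[0,0,0],120]]}}

```text
time_s: 22.97
tcp_pos: [0.5602, 0.4587, 0.4503]
eef_rot: [180.0, -0.0, -87.4]
contact_force: [-1.0, 0.2, 0.4]
gripper_width: 0.0464
```

Run:
```python
from h import *
im,c=wshot("w10.npz");st=r.get_state();print(st["tcp_pos"],st["eef_rot"])
for lo in(145,155): print(np.round(fit(white(im,lo),c,.562,.404,np.radians(93),thr=127),4))
```

```text
[0.5601048  0.45870701 0.45066179] [-1.79983639e+02  1.55077918e-02 -8.73996134e+01]
[  0.5636   0.4045  94.7312   0.2682 127.    ]
[  0.5639   0.4044  95.5594   0.2955 127.    ]
```

Request:
{"name": "carry_out", "arguments": {"plan": [[[0.0181,0,0.03],[0,0,0],120],[[0.0181,0,0.03],[0,0,0],120],[[0.0181,-0.0005,0.03],[0,0,-1.5],120],[[0,0,0.038],[0,0,0],120],[[0,0,0.038],[0,0,0],120],[[0,0,0.036],[0,0,0],120],[[0,0,0.022],[0,0,0],120],[[0,0,0.0155],[0,0,0],120],[[0,0,0],[0,0,0],120],[[0,0,0],[0,0,0],120]]}}

```text
time_s: 23.85
tcp_pos: [0.563, 0.4053, 0.211]
eef_rot: [180.0, -0.0, -85.9]
contact_force: [0.6, 0.6, -0.3]
gripper_width: 0.0459
```

Request:
{"name": "carry_out", "arguments": {"plan": [[[0,0,0],[0,0,0],255],[[0,0,0],[0,0,0],255],[[0,0,0],[0,0,0],255],[[0,0,0],[0,0,0],255],[[0,0,0],[0,0,0],255],[[0,0,0],[0,0,0],255]]}}

```text
time_s: 24.35
tcp_pos: [0.5631, 0.4062, 0.2114]
eef_rot: [-180.0, 0.0, -85.8]
contact_force: [-2.3, 0.1, 3.8]
gripper_width: 0.0216
```

Request:
{"name": "carry_out", "arguments": {"plan": [[[0,0,-0.04],[0,0,0],255],[[0,0,-0.04],[0,0,0],255],[[0.0381,0.0058,-0.012],[0,0,0],255],[[0.0381,0.0058,-0.012],[0,0,0],255],[[0.0381,0.0058,-0.012],[0,0,0],255],[[0.0381,0.0058,-0.012],[0,0,0],255],[[0.0381,0.0058,-0.012],[0,0,0],255],[[0.0381,0.0058,0],[0,0,0],255],[[0.0381,0.0058,0],[0,0,0],255],[[0.0381,0.0058,0],[0,0,0],255],[[0.0381,0.0058,0],[0,0,0],255],[[0.0381,0.0058,0],[0,0,0],255]]}}

```text
time_s: 25.35
tcp_pos: [0.532, 0.0201, 0.3504]
eef_rot: [180.0, 0.0, -85.8]
contact_force: [1.8, 0.3, -2.2]
gripper_width: 0.0214
```

Request:
{"name": "carry_out", "arguments": {"plan": [[[0,0,0],[0,0,-7.1],255],[[0,0,0],[0,0,-7.1],255],[[0,0,0],[0,0,-7.1],255],[[0,0,0],[0,0,-7.1],255],[[0,0,0],[0,0,-7.1],255],[[0,0,0],[0,0,-7.1],255],[[0,0,0],[0,0,-7.1],255],[[0,0,0],[0,0,-7.1],255],[[0,0,0],[0,0,-7.1],255],[[0,0,0],[0,0,-7.1],255],[[0,0,0],[0,0,-7.1],255],[[0,0,0],[0,0,-7.1],255]]}}

```text
time_s: 26.35
tcp_pos: [0.5325, 0.0218, 0.3501]
eef_rot: [-180.0, 0.1, -0.3]
contact_force: [-0.5, -0.5, -2.0]
gripper_width: 0.0219
```

Request:
{"name": "carry_out", "arguments": {"plan": [[[0,0,0.02],[0,0,-3.4],255],[[0,0,0.02],[0,0,0],255],[[0,0,0],[0,0,0],255],[[0,0,0],[0,0,0],255],[[0,0,0],[0,0,0],255]]}}

```text
time_s: 26.77
tcp_pos: [0.5332, 0.0219, 0.3113]
eef_rot: [180.0, -0.0, 2.8]
contact_force: [-0.3, -0.7, -1.2]
gripper_width: 0.0217
```

Request:
{"name": "carry_out", "arguments": {"plan": [[[0,0,0.02],[0,0,0],255],[[0,0,0.02],[0,0,0],255],[[0,0,0.01],[0,0,0],255],[[0,0,0.0067],[0,0,0],255],[[0,0,0],[0,0,0],255],[[0,0,0],[0,0,0],255]]}}

```text
time_s: 27.27
tcp_pos: [0.5333, 0.022, 0.2546]
eef_rot: [-180.0, -0.1, 2.8]
contact_force: [-0.3, 0.2, -2.4]
gripper_width: 0.0218
```

Request:
{"name": "carry_out", "arguments": {"plan": [[[0,0,0],[0,0,0],150],[[0,0,0],[0,0,0],150],[[0,0,0],[0,0,0],150],[[0,0,0],[0,0,0],150],[[0,0,-0.015],[0,0,0],150],[[0,0,-0.03],[0,0,0],150],[[0,0,-0.04],[0,0,0],150],[[0,0,-0.04],[0,0,7.1],150],[[0,0,-0.04],[0,0,7.1],150],[[0,0,-0.03],[0,0,7.1],255],[[0,0,0],[0,0,7.1],255],[[0,0,0],[0,0,7.1],255]]}}

```text
time_s: 28.27
tcp_pos: [0.5329, 0.0218, 0.4518]
eef_rot: [-179.7, -0.2, -33.1]
contact_force: [-0.3, -0.3, -1.0]
gripper_width: 0.0215
```

Request:
{"name": "carry_out", "arguments": {"plan": [[[0,0,0],[0,0,7.1],255],[[0,0,0],[0,0,7.1],255],[[0,0,0],[0,0,7.1],255],[[0,0,0],[0,0,7.1],255],[[0,0,0],[0,0,7.1],255],[[0,0,0],[0,0,7.1],255],[[0,0,0],[0,0,7.1],255],[[0,0,0],[0,0,4.8],255],[[-0.02,0.022,0],[0,0,0],255],[[-0.02,0.022,0],[0,0,0],255]]}}

```text
time_s: 29.1
tcp_pos: [0.4869, 0.0595, 0.4484]
eef_rot: [179.9, -0.0, -87.4]
contact_force: [-0.4, 0.5, 0.0]
gripper_width: 0.0002
```

Request:
{"name": "carry_out", "arguments": {"plan": [[[0,0,0],[0,0,0],255],[[0,0,0],[0,0,0],255],[[0,0,0],[0,0,0],255]]}}

```text
time_s: 29.35
tcp_pos: [0.487, 0.0598, 0.4494]
eef_rot: [-179.9, 0.0, -87.2]
contact_force: [0.2, 1.5, -0.7]
gripper_width: 0.0006
```

Run:
```python
from h import *
im,c=wshot("w11.npz");st=r.get_state();print(st["tcp_pos"],st["eef_rot"])
save("w11.png",np.hstack([ortho(im,c,.61,.13,.36,-.15,.106,.8),ortho(im,c,.61,.13,.36,-.15,.067,.8)]))
```

```text
[0.48723436 0.05958458 0.44915973] [-1.79962219e+02  7.78064929e-03 -8.72164691e+01]
```

View pics/w11.png

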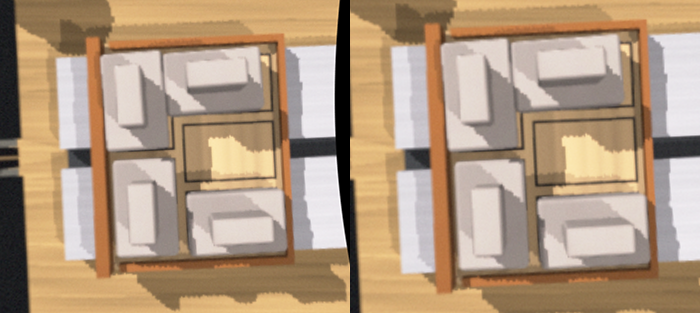

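Request:
{"name": "carry_out", "arguments": {"plan": [[[0.0265,-0.0149,0.01],[0,0,0],120],[[0.0265,-0.0149,0.01],[0,0,0],120],[[0.0265,-0.0149,0.01],[0,0,0],120],[[0.0265,-0.0149,0.01],[0,0,0],120],[[0,0,0.01],[0,0,0],120],[[0,0,0.02],[0,0,0],120],[[0,0,0.035],[0,0,0],120],[[0,0,0.035],[0,0,0],120],[[0,0,0.025],[0,0,0],120],[[0,0,0.02],[0,0,0],120],[[0,0,0.01],[0,0,0],120],[[0,0,0],[0,0,0],120]]}}

```text
time_s: 30.4
tcp_pos: [0.5511, -0.0439, 0.2513]
eef_rot: [179.7, -0.0, -87.3]
contact_force: [0.4, 0.9, 0.5]
gripper_width: 0.0461
```

Request:
{"name": "carry_out", "arguments": {"plan": [[[0,0,0],[0,0,0],255],[[0,0,0],[0,0,0],255],[[0,0,0],[0,0,0],255],[[0,0,0],[0,0,0],255],[[0,0,0],[0,0,0],255],[[0,0,0],[0,0,0],255]]}}

```text
time_s: 30.9
tcp_pos: [0.552, -0.0433, 0.255]
eef_rot: [-179.9, 0.0, -87.2]
contact_force: [0.4, 0.3, 6.8]
gripper_width: 0.0217
```

Request:
{"name": "carry_out", "arguments": {"plan": [[[0,0,-0.004],[0,0,0],255],[[0,0,-0.003],[0,0,0],255],[[0.005,0,0],[0,0,0],255],[[0.005,0,0],[0,0,0],255],[[0.005,0,0],[0,0,0],255],[[0,0,0],[0,0,0],255],[[0,0,0.003],[0,0,0],255],[[0,0,0.0035],[0,0,0],255],[[0,0,0],[0,0,0],255],[[0,0,0],[0,0,0],255]]}}

```text
time_s: 31.73
tcp_pos: [0.5525, -0.0584, 0.2547]
eef_rot: [-180.0, -0.0, -87.2]
contact_force: [-0.7, -1.2, 4.4]
gripper_width: 0.0219
```

Request:
{"name": "carry_out", "arguments": {"plan": [[[0,0,0],[0,0,0],150],[[0,0,0],[0,0,0],150],[[0,0,0],[0,0,0],150],[[0,0,0],[0,0,0],150],[[0,0,-0.015],[0,0,0],150],[[0,0,-0.03],[0,0,0],150],[[0,0,-0.04],[0,0,0],150],[[0,0,-0.04],[0,0,0],150],[[0,0,-0.04],[0,0,0],255],[[-0.035,0.02,-0.01],[0,0,0],255],[[-0.035,0.022,-0.01],[0,0,0],255],[[-0.035,0.022,-0.01],[0,0,0],255]]}}

```text
time_s: 32.73
tcp_pos: [0.4834, 0.0426, 0.4496]
eef_rot: [-180.0, 0.0, -87.4]
contact_force: [1.1, 1.3, 0.2]
gripper_width: 0.0151
```

Request:
{"name": "carry_out", "arguments": {"plan": [[[0,0,0],[0,0,0],255],[[0,0,0],[0,0,0],255],[[0,0,0],[0,0,0],255]]}}

```text
time_s: 32.98
tcp_pos: [0.4842, 0.0424, 0.449]
eef_rot: [-180.0, 0.0, -87.1]
contact_force: [0.2, 0.1, -0.3]
gripper_width: 0.0008
```

Run:
```python
from h import *
im,c=wshot("w12.npz");st=r.get_state();print(st["tcp_pos"],st["eef_rot"])
save("w12.png",np.hstack([ortho(im,c,.61,.11,.36,-.15,.106,.7),ortho(im,c,.61,.11,.36,-.15,.067,.7)]))
```

```text
[0.48444714 0.04189702 0.44861731] [ 1.79976111e+02 -8.72529207e-03 -8.72249582e+01]
```

View pics/w12.png

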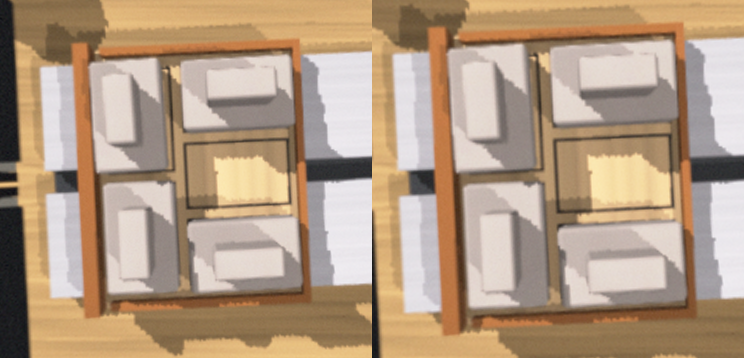

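Request:
{"name": "carry_out", "arguments": {"plan": [[[-0.029,0,0],[0,0,0],255],[[-0.029,-0.001,0],[0,0,0.2],255],[[0,0,0.035],[0,0,0],255],[[0,0,0.04],[0,0,0],255],[[0,0,0.04],[0,0,0],255],[[0,0,0.04],[0,0,0],255],[[0,0,0.035],[0,0,0],255],[[0,0,0.02],[0,0,0],255],[[0,0,0.0105],[0,0,0],255],[[0,0,0],[0,0,0],255],[[0,0,0],[0,0,0],255],[[0,0,0],[0,0,0],255]]}}

```text
time_s: 34.03
tcp_pos: [0.4832, 0.0997, 0.2288]
eef_rot: [-180.0, -0.0, -87.5]
contact_force: [0.2, -0.3, -0.5]
gripper_width: 0.0003
```

Request:
{"name": "carry_out", "arguments": {"plan": [[[0.004,0,0],[0,0,0],255],[[0.004,0,0],[0,0,0],255],[[0.004,0,0],[0,0,0],255],[[0.004,0,0],[0,0,0],255],[[0.004,0,0],[0,0,0],255],[[0.004,0,0],[0,0,0],255],[[0.004,0,0],[0,0,0],255],[[0.004,0,0],[0,0,0],255],[[0.004,0,0],[0,0,0],255],[[0.004,0,0],[0,0,0],255]]}}

```text
time_s: 34.87
tcp_pos: [0.4848, 0.0605, 0.2288]
eef_rot: [-179.9, 0.1, -87.4]
contact_force: [-0.2, 5.2, 0.6]
gripper_width: 0.0003
```

Request:
{"name": "carry_out", "arguments": {"plan": [[[0.006,0,0],[0,0,0],255],[[0.008,0,0],[0,0,0],255],[[0.008,0,0],[0,0,0],255],[[0.008,0,0],[0,0,0],255],[[0.008,0,0],[0,0,0],255],[[0.008,0,0],[0,0,0],255],[[0.008,0,0],[0,0,0],255],[[0.008,0,0],[0,0,0],255],[[0.008,0,0],[0,0,0],255],[[0.008,0,0],[0,0,0],255],[[0.006,0,0],[0,0,0],255],[[0.004,0,0],[0,0,0],255]]}}

```text
time_s: 35.87
tcp_pos: [0.4885, -0.028, 0.2287]
eef_rot: [-179.9, 0.0, -87.4]
contact_force: [-0.5, 5.1, 1.2]
gripper_width: 0.0008
```

Run:
```python
from h import *
t=shot("top","t1.png");c=cal("top")
# bar top corners expected & sled yaw : orange mask
hsv=cv2.cvtColor(t,cv2.COLOR_RGB2HSV)
m=((hsv[...,0]<14)&(hsv[...,1]>130)&(hsv[...,2]>90)).astype(np.uint8)
m[:, :300]=0;m[:,450:]=0;m[:160]=0;m[270:]=0
ys,xs=np.nonzero(m);print(len(xs),xs.min(),xs.max(),ys.min(),ys.max())
P=ray(np.c_[xs,ys],.06,c)[:,:2]
rc=cv2.minAreaRect((P*1000).astype(np.float32));print(rc)
print(r.get_state()["tcp_pos"],r.get_state()["contact_force"],r.get_state()["moment"])
```

```text
80 353 410 176 245
((487.372802734375, -129.71168518066406), (210.05935668945312, 181.4935760498047), 3.4069902896881104)
[ 0.48830227 -0.0285065   0.22852554] [ 0.01893143 -0.21719474  1.41979365] [-0.03236311 -0.03244672 -0.02729288]
```

Request:
{"name": "carry_out", "arguments": {"plan": [[[0.006,0,0],[0,0,0],255],[[0.008,0,0],[0,0,0],255],[[0.01,0,0],[0,0,0],255],[[0.01,0,0],[0,0,0],255],[[0.01,0,0],[0,0,0],255],[[0.01,0,0],[0,0,0],255],[[0.01,0,0],[0,0,0],255],[[0.01,0,0],[0,0,0],255],[[0.01,0,0],[0,0,0],255],[[0.01,0,0],[0,0,0],255],[[0.008,0,0],[0,0,0],255],[[0.006,0,0],[0,0,0],255]]}}

```text
time_s: 36.92
tcp_pos: [0.493, -0.1361, 0.2283]
eef_rot: [180.0, 0.0, -87.4]
contact_force: [-0.7, 6.3, 1.7]
gripper_width: 0.0007
```

Request:
{"name": "carry_out", "arguments": {"plan": [[[0.003,0,0],[0,0,0],255],[[0.003,0,0],[0,0,0],255],[[0.003,0,0],[0,0,0],255],[[0.003,0,0],[0,0,0],255],[[0.003,0,0],[0,0,0],255],[[0.003,0,0],[0,0,0],255],[[0.003,0,0],[0,0,0],255],[[0.003,0,0],[0,0,0],255],[[0.002,0,0],[0,0,0],255]]}}

```text
time_s: 37.67
tcp_pos: [0.4941, -0.1616, 0.2283]
eef_rot: [180.0, 0.0, -87.4]
contact_force: [-1.6, 5.7, 0.9]
gripper_width: 0.0008
```

Request:
{"name": "carry_out", "arguments": {"plan": [[[0.002,0,0],[0,0,0],255],[[0.002,0,0],[0,0,0],255],[[0.002,0,0],[0,0,0],255],[[0.002,0,0],[0,0,0],255],[[0.002,0,0],[0,0,0],255],[[0.002,0,0],[0,0,0],255],[[0.002,0,0],[0,0,0],255],[[0.002,0,0],[0,0,0],255],[[0.002,0,0],[0,0,0],255],[[0,0,0],[0,0,0],255]]}}

```text
time_s: 38.5
tcp_pos: [0.4949, -0.1797, 0.2283]
eef_rot: [180.0, -0.0, -87.4]
contact_force: [0.0, 2.5, 0.9]
gripper_width: 0.0003
```

Request:
{"name": "carry_out", "arguments": {"plan": [[[0.002,0,0],[0,0,0],255],[[0.002,0,0],[0,0,0],255],[[0.002,0,0],[0,0,0],255],[[0,0,0],[0,0,0],255]]}}

```text
time_s: 38.83
tcp_pos: [0.4949, -0.183, 0.228]
eef_rot: [180.0, 0.3, -87.5]
contact_force: [-2.6, 28.5, 5.5]
gripper_width: 0.0002
```

Request:
{"name": "carry_out", "arguments": {"plan": [[[0,0,0],[0,0,0],255],[[0,0,0],[0,0,0],255],[[-0.004,0,0],[0,0,0],255],[[-0.01,0,0],[0,0,0],255],[[-0.03,0,0],[0,0,0],255],[[-0.01,0,-0.03],[0,0,0],255],[[0,0,-0.041],[0,0,0],255],[[0,0,-0.041],[0,0,0],255],[[0,0,-0.041],[0,0,0],255],[[0,0,-0.041],[0,0,0],255],[[0,0,0],[0,0,0],255],[[0,0,0],[0,0,0],255]]}}

```text
time_s: 39.83
tcp_pos: [0.493, -0.1317, 0.4253]
eef_rot: [-179.7, -0.0, -87.4]
contact_force: [-0.1, -0.4, -0.9]
gripper_width: 0.0005
```

Run:
```python
from h import *
im,c=wshot("w13.npz");st=r.get_state();print(st["tcp_pos"],st["eef_rot"])
t=shot("top","t2.png");s=shot("scene","s2.png")
a=ortho(im,c,.62,-.12,.37,-.42,.106,.75)
p=proj([(.48,-.44,.2)],cal("top"))[0];q=proj([(.48,-.44,.2)],cal("scene"))[0];print(p,q)
cr=lambda I,o:cv2.resize(I[int(o[1])-25:int(o[1])+25,int(o[0])-33:int(o[0])+33],None,fx=6,fy=6,interpolation=cv2.INTER_CUBIC)
print([int(p[0])-33,int(p[1])-25],[int(q[0])-33,int(q[1])-25])
A=np.hstack([cr(t,p),cr(s,q)]);W=np.zeros((a.shape[0],A.shape[1],3),np.uint8);W[:,:a.shape[1]]=a
B=cv2.resize(im,(390,244));W[:244,400:790]=B[:, :W.shape[1]-400]
save("sw.png",np.vstack([A,W]));print(A.shape,a.shape)
```

```text
[ 0.49249118 -0.13167192  0.42313172] [-1.79899336e+02 -3.22010614e-03 -8.74562274e+01]
[490.29335433 195.25479752] [203.20561247 141.27630901]
[457, 170] [170, 116]
(300, 792, 3) (334, 400, 3)
```

View pics/sw.png

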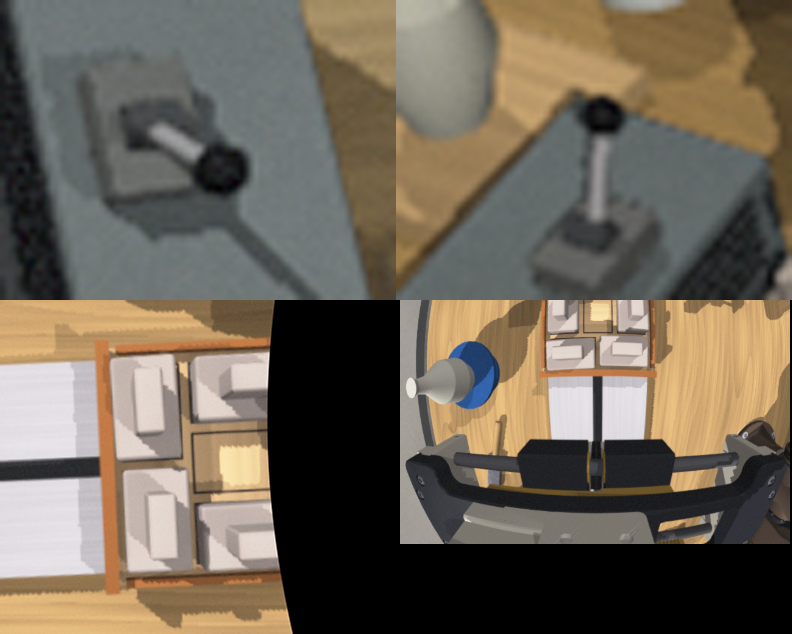

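Run:
```python
from h import *
ct,cs=cal("top"),cal("scene")
Pm=lambda c:c[0]@np.c_[cv2.Rodrigues(c[1])[0],c[2]]
def tri(a,b):
    X=cv2.triangulatePoints(Pm(ct),Pm(cs),np.array(a,float).reshape(2,1),np.array(b,float).reshape(2,1));return (X[:3]/X[3]).ravel()
f=lambda p,o:np.array(p)/6+o-.42
X=tri(f((222,168),(457,170)),f((206,115),(170,116)));print(X)
print(proj([X],ct)[0],f((222,168),(457,170)),proj([X],cs)[0],f((206,115),(170,116)))
Y=tri(f((150,130),(457,170)),f((200,225),(170,116)));print("lever base",Y)
# bar of sled now: place check in wrist ortho
EOF=0
```

```text
[ 0.4684238  -0.43873801  0.22296667]
[493.73897111 197.48213959] [493.58 197.58] [204.04111007 134.79213553] [203.91333333 134.74666667]
lever base [ 0.50233342 -0.43382933  0.16124761]
```

Request:
{"name": "carry_out", "arguments": {"plan": [[[0.0379,0.0121,0],[0,0,0],255],[[0.0379,0.0121,0],[0,0,0],255],[[0.0379,0.0121,0],[0,0,0],255],[[0.0379,0.0121,0],[0,0,0],255],[[0.0379,0.0121,0],[0,0,0],255],[[0.0379,0.0121,0],[0,0,0],255],[[0.0379,0.0121,0],[0,0,0],255],[[0.0379,0.0121,0],[0,0,0],255],[[0,0,0.02],[0,0,0],255],[[0,0,0.02],[0,0,0],255],[[0,0,0],[0,0,0],255],[[0,0,0],[0,0,0],255]]}}

```text
time_s: 40.98
tcp_pos: [0.4093, -0.4389, 0.3802]
eef_rot: [179.7, 0.1, -87.5]
contact_force: [0.5, -0.0, 1.0]
gripper_width: 0.0002
```

Request:
{"name": "carry_out", "arguments": {"plan": [[[0,-0.008,0],[0,0,0],255],[[0,-0.008,0],[0,0,0],255],[[0,-0.008,0],[0,0,0],255],[[0,-0.008,0],[0,0,0],255],[[0,-0.008,0],[0,0,0],255],[[0,-0.008,0],[0,0,0],255],[[0,-0.008,0],[0,0,0],255],[[0,-0.008,0],[0,0,0],255],[[0,-0.008,0],[0,0,0],255],[[0,-0.008,0],[0,0,0],255],[[0,-0.008,0],[0,0,0],255],[[0,0,0],[0,0,0],255]]}}

```text
time_s: 41.98
tcp_pos: [0.4993, -0.4348, 0.3818]
eef_rot: [180.0, 0.0, -87.4]
contact_force: [0.8, 0.6, -0.3]
gripper_width: 0.0005
```

Request:
{"name": "carry_out", "arguments": {"plan": [[[0,-0.003,0],[0,0,0],255],[[0,-0.003,0],[0,0,0],255],[[0,0,0],[0,0,0],255]]}}

```text
time_s: 42.23
tcp_pos: [0.504, -0.4347, 0.3822]
eef_rot: [180.0, 0.0, -87.4]
contact_force: [-0.2, 0.0, 0.4]
gripper_width: -0.0001
```

Request:
{"name": "carry_out", "arguments": {"plan": [[[0,-0.002,0],[0,0,0],255],[[0,-0.002,0],[0,0,0],255],[[0,0,0],[0,0,0],255]]}}

```text
time_s: 42.48
tcp_pos: [0.5078, -0.4345, 0.3825]
eef_rot: [-180.0, 0.0, -87.4]
contact_force: [-0.5, 0.0, -0.3]
gripper_width: 0.0003
```

Request:
{"name": "carry_out", "arguments": {"plan": [[[0,-0.002,0],[0,0,0],255],[[0,-0.002,0],[0,0,0],255],[[0,-0.002,0],[0,0,0],255],[[0,0,0],[0,0,0],255]]}}

```text
time_s: 42.82
tcp_pos: [0.5141, -0.4343, 0.3824]
eef_rot: [-180.0, -0.0, -87.4]
contact_force: [-1.2, -0.1, -0.4]
gripper_width: 0.0006
```

Run:
```python
from h import *
st=r.get_state();print(st["contact_force"],st["moment"],st["tcp_pos"])
im,c=wshot("w14.npz");t=shot("top","t3.png");s=shot("scene","s3.png")
cr=lambda I,o:cv2.resize(I[o[1]-25:o[1]+25,o[0]-33:o[0]+33],None,fx=6,fy=6,interpolation=cv2.INTER_CUBIC)
save("sw3.png",np.vstack([np.hstack([cr(t,(490,195)),cr(s,(203,141))]),np.hstack([cv2.resize(im,(396,248)),cv2.resize(s[100:300,100:420],(396,248))])]))
```

```text
[-1.18068346 -0.11733678 -0.37499646] [ 0.12644899  0.04853243 -0.02622177] [ 0.51405525 -0.43426971  0.38241684]
```

Request:
{"name": "carry_out", "arguments": {"plan": [[[0,-0.002,0],[0,0,0],255],[[0,-0.002,0],[0,0,0],255],[[0,0,0],[0,0,0],255]]}}

```text
time_s: 43.22
tcp_pos: [0.5168, -0.4342, 0.3824]
eef_rot: [179.8, 0.0, -87.5]
contact_force: [-5.5, -0.2, 2.1]
gripper_width: 0.0005
```

Request:
{"name": "carry_out", "arguments": {"plan": [[[0,-0.002,0],[0,0,0],255],[[0,-0.002,0],[0,0,0],255],[[0,0,0],[0,0,0],255]]}}

```text
time_s: 43.47
tcp_pos: [0.5182, -0.4344, 0.3824]
eef_rot: [179.4, 0.1, -87.5]
contact_force: [-17.8, -0.1, 6.8]
gripper_width: 0.0003
```

Request:
{"name": "carry_out", "arguments": {"plan": [[[0,0.006,0],[0,0,0],255],[[0,0.02,0],[0,0,0],255],[[0,0.03,0],[0,0,0],255],[[0,0,-0.035],[0,0,0],255],[[0,0,-0.04],[0,0,0],255],[[-0.036,0,0],[0,0,0],255],[[-0.036,-0.005,0],[0,0,0],255],[[-0.036,-0.005,0],[0,0,0],255],[[-0.036,-0.005,0],[0,0,0],255],[[-0.036,-0.005,0],[0,0,0],255],[[0,0,0],[0,0,0],255],[[0,0,0],[0,0,0],255]]}}

```text
time_s: 44.47
tcp_pos: [0.478, -0.2539, 0.4583]
eef_rot: [-179.9, -0.0, -87.2]
contact_force: [-0.1, 0.1, 0.7]
gripper_width: 0.0006
```

Run:
```python
from h import *
im,c=wshot("w15.npz");t=shot("top","t4.png");s=shot("scene","s4.png")
print(r.get_state()["tcp_pos"],r.get_state()["contact_force"])
cr=lambda I,o:cv2.resize(I[o[1]-25:o[1]+25,o[0]-33:o[0]+33],None,fx=6,fy=6,interpolation=cv2.INTER_CUBIC)
a=ortho(im,c,.62,-.17,.38,-.45,.106,.8)
A=np.hstack([cr(t,(490,195)),cr(s,(203,141))]);W=np.zeros((300,792,3),np.uint8);W[:a.shape[0],:a.shape[1]]=a
W[:248,396:]=cv2.resize(im,(396,248))
save("fin.png",np.vstack([A,W]))
```

```text
[ 0.47778985 -0.25609689  0.45753105] [ 0.21029097 -0.27193081 -0.33047574]
```

View pics/fin.png

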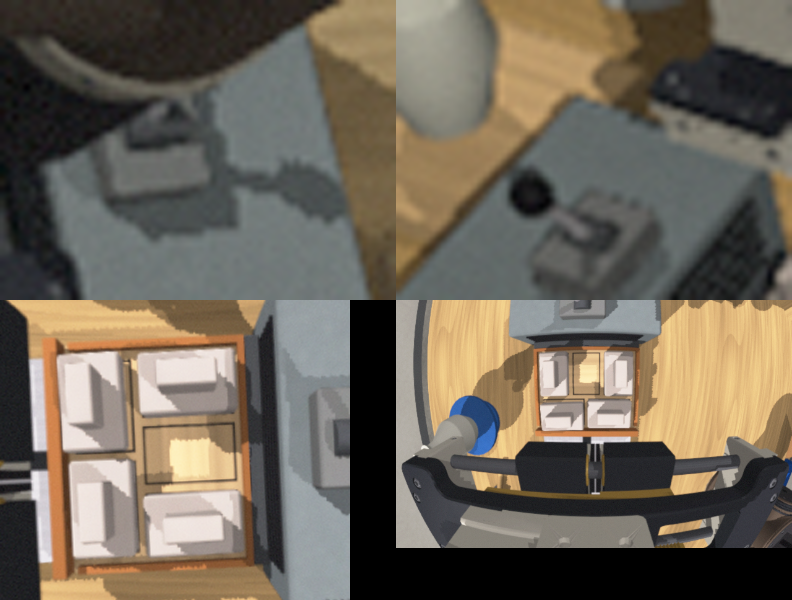

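Run:
```python
from h import *
c=cal("scene");R=np.array([.999,.045,0])
for v in(.7,.85,1.):
    a=v-.5; print(v,proj([np.array([.505,-.437,.152])+.08*np.sin(a)*R+[0,0,.08*np.cos(a)]],c)[0].round(1))
st=r.get_state();print(st["time_s"],st["qd"].round(2),st["contact_force"].round(2))
r.close_job()
```

```text
0.7 [195.4 142.4]
0.85 [193.8 145.1]
1.0 [192.3 148.1]
44.6167 [-0.89  0.35 -0.07 -0.12 -0.16 -0.05] [ 0.21 -0.27 -0.33]
the job is handed in; nothing more can be done
```

I stood all four moulds present on the sled, slid it home against the stop, threw the switch lever over, and handed the job in at about 45 s. No verdict is reported.

- **Moulds:** Two stand in the outer front places and two in the rear places. While I was loading, the mould in one front place was knocked about 15 mm towards the rear bar, so I regripped it and put it back. In the last picture three moulds sit within about 2 to 4 mm of their places. The fourth, in one rear place, sits about 5 to 6 mm towards the bar. I left it because that is inside the 12 mm limit.
- **Sled:** I pushed the bar on its middle with about 5 to 6 N. After about 0.26 m of travel the force rose to 28 N, which fits the expected distance to the stop. The sled's front lip also lies close against the blower in the last picture. I did not measure the sled's home position in the track frame directly.
- **Switch:** I pushed the lever until it met its own stop at 18 N. Its ball appears at pixel (192, 148) in the scene picture, where I calculate an angle of 1.0 rad would put it.
- **Other items:** The arm was clear of everything at hand-in. I never moved it near the vase, wheel, tub, brush or the green look-alikes.

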